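Free a display truck with the forked key and box it

TASK

The toy truck is locked on its display dock by a spring bar; take the forked key, straddle the bar with it and push the brass collar away from the truck until the truck pops up, never touching the bar or collar with the gripper itself. Set the freed truck down (do not drop it) upright on its wheels inside the red gift box, and hang the key back upright on its wooden rest. Leave the other things on the table where they are.

Things in the scene. Friction and masses are not known exactly. Their poses are not given: they have to be found in the camera images.
- dock: Fixed display dock, dark steel base 160 x 100 x 12 mm. Origin: on the table under the truck's middle; x along the truck, z up. The spring bar lies along y at x = 0, axis 25 mm above the table, and comes out on the -y side: aluminium bearing block y -40 to -52 mm (34 mm wide, top at 42), bare bar, collar, bare bar, aluminium spring barrel y -98 to -132 (top at 43).
- bargap (a point): Where the fork goes: middle of the bare bar (8 mm diameter, 18 mm long, dock y -52 to -70 mm) between bearing block and collar, on the bar's axis 25 mm above the table; at (0, -61, 25) mm in the dock's frame, same axes. Below bar and collar lies only a strip 5 mm high.
- springbar (a joint): Travel of the spring bar and collar, m: 0 sprung out (locked), up to 0.020 pushed along the dock's -y, away from the truck. Needs 3 N at first, 7 N at full travel, plus up to 3 N friction. The tip leaves the truck's eye plate after 12 to 14 mm: push 16 to 19 mm and keep it there until the truck is up. Springs back by itself.
- collar (a point): Middle of the face, towards the truck, of the brass collar on the spring bar (32 mm diameter, 6 mm thick), on the bar's axis; at (0, -70 mm minus the travel, 25 mm) in the dock's frame, same axes as the dock.
- lift (a joint): Rise of the two black sprung lifting pads under the truck, m: 0 while locked, 0.022 when popped up. They rise by themselves in about half a second once the bar tip is out, and hold the truck up; the bar may then spring back below it.
- truck: Loose toy tipper truck, 0.25 kg, 134 mm long (x; red cab at +x, yellow open bed at -x), 60 mm wide over the wheels, 76 mm high. Origin: centre, level with the wheels' underside; 13 mm above the table when locked, 35 mm popped up. Bed: x -66 to +22, z 36 to 66 mm, flat sides 50 mm apart (y), grip at x = 0, z about 50 mm. The steel eye plate below the chassis ends 2 mm above the wheels' underside.
- key: Loose forked key, 0.12 kg, upright, tines down, symmetric by a half turn. Origin: midway between the tine tips, z up. Two steel tines (9 in x, 8 in y, z 0 to 34 mm), 14 mm apart in x; flange 40 (x) x 46 (y), z 34 to 42 mm; blue grip block 30 (x) x 22 (y), z 42 to 80 mm, gripped across y. In use its x lies along the dock's x, tips about 15 mm above the table, and the tines push the collar.
- rest: Fixed wooden rest of the key: two rails 70 mm long (x), 12 mm thick, 46 mm high, 24 mm apart. Origin: on the table in the middle, x along the rails. The key hangs with its tines in the gap and its flange on the rails, its x along the rails (either way round), its origin 12 mm above the table.
- giftbox: Open red gift box with white ribbon, fixed: 240 (x) x 180 (y) x 70 mm high outside, walls and floor 5 mm. Origin: under its centre on the table. May stand on either side of the dock, the rest on the other.
- figure: Bystander: green and white toy robot figure, 40 mm wide, 89 mm high with its antenna, standing loose beyond the dock's +y side. Origin under its feet.
- parcel: Bystander: small green parcel with yellow band, 70 x 50 x 35 mm, loose beside the rest. Origin under its centre.
- stacker: Bystander: orange stepped stacking toy, 60 mm across, 50 mm high, loose. Origin under its centre.
- tapedisp: Bystander: black desk tape dispenser, 100 x 24 mm, 58 mm high, loose. Origin under its centre.
- woodblock: Bystander: wooden toy block, 35 mm, loose. Origin under its centre.
- tapecore: Bystander: empty cardboard tape core lying flat, 60 mm across, 20 mm high, loose. Origin under its centre.

How it is judged:
On the way, in this order (a step that is already met when the one before it is completed fails the run):
1. the spring bar is being pushed in with the forked key (value of joint springbar above 0.006 m and contact force between key and springbar above 1 N), for 0.02 s.
2. the truck has popped up on the lifting pads (value of joint lift above 0.018 m and z of truck in the frame of dock above 0.03 m), for 0.1 s.
3. the truck is lowered to the gift box's floor while still held (wheels within 15 mm of it) (z of truck in the frame of giftbox below 0.02 m and x of truck in the frame of giftbox between -0.085 and 0.085 m and y of truck in the frame of giftbox between -0.06 and 0.06 m and contact force between the fingers and truck above 1 N), for 0.02 s.
At the end, for the whole second after the job is handed in: Truck at rest on the gift box floor, upright within 0.12 rad, wheels under 12 mm above the table; key at rest on its rest, upright within 0.12 rad, within 30 mm along and 14 mm across its middle, 8 to 16 mm above the table; spring bar back to within 3 mm (x of truck in the frame of giftbox between -0.085 and 0.085 m and y of truck in the frame of giftbox between -0.06 and 0.06 m and z of truck in the frame of giftbox below 0.012 m and angle between each of truck, key's own z axis and vertical below 0.12 rad and linear speed of each of truck, key below 0.02 m/s and x of key in the frame of rest between -0.03 and 0.03 m and y of key in the frame of rest between -0.014 and 0.014 m and z of key in the frame of rest between 0.008 and 0.016 m and value of joint springbar below 0.003 m); the robot touches nothing.
It fails at once if the gripper or arm touches the spring bar or its collar (contact force between any of the fingers, the arm and springbar above 1 N).
It fails at once if a bystander is moved by more than 30 mm (distance of any of figure, parcel, stacker, tapedisp, woodblock, tapecore from where it was at the start of the episode above 0.03 m).
It also fails if it takes over 67 s, if anything falls off the work surface, if the arm or the gripper's body presses on something with over 40 N, if the wrist force passes 120 N, or if a joint passes its speed limit or range.

ROBOT

A 7-joint arm with a two-finger parallel gripper is mounted at the origin on the work surface. World frame = base frame: x ahead of the robot, y to its left, z up, the work surface at z = 0. Lengths are in m, angles in rad, forces in N, time in s.
With the tool pointing down it reaches from about 0.4 to 0.875 m from the base axis. Payload 6.5 kg.
Tool frame: the origin (TCP) lies at the very end of the fingers, on their centre line; the grasp point (between the pads) lies 19 mm behind it; y points along the fingers, x is the direction in which the jaws open and shut, and the axes are right-handed (so a half turn about y gives the same grasp; the last joint's range is limited). The gripper opens to 85 mm and grips with 20 to 120 N. Pads are 22 mm wide; open, the fingers measure 114 mm over their backs; the gripper's body (76 mm by 85 mm) begins 54 mm behind the grasp point. The pads swing forward as they close: fully open they stand 13 mm farther back than shut.
Start: joints at [-1.285, 0.536, -0.004, 1.538, 0.003, 1.067, -0.071], TCP at [0.224, 0.61, 0.231] pointing down, gripper open.
Joint ranges: [-2.7, 2.7], [-0.37, 2.16], [-1.27, 1.26], [0.24, 2.4], [-1.31, 4.45], [0.19, 1.91], [-2.76, 2.76]. Speed limits (rad/s): [2.39, 2.39, 3.14, 3.14, 3.14, 3.14, 3.14].

INTERFACE

Orientations are given as a unit quaternion [x, y, z, w].
In Python, from bench import env gives the robot as it stands. The module is installed in compiled form; this text tells all that it offers.
- The arm moves only by the tool move_arm, never from a script. Its argument "targets" is a list of rows, each a list of 3 entries, a list of its own where there are three numbers: the turn, a rotation vector about the tool's x, y, z in degrees, then the shift along the tool's x, y, z in mm, then the finger opening in mm, from 0 to 85.4. In form: [[[ax, ay, az], [tx, ty, tz], hand], ...]. A call has exactly 10 rows; each row is the pose to reach, as a shift and turn from the pose measured when the call began, along the tool's axes at that moment; what a row does not reach only later rows make up. A row lasts 1/10 s, in which the tool goes at most 50 mm and 8.59 degrees, less where a joint would pass 70% of its speed; a pose out of reach is approached as far as the arm can. A call with a gripper value outside its range is refused whole. The fingers move at their own pace and stop on an object; "squeeze" is the grip in N (left out, the last holds). Time passes only in rows, so rows that repeat a pose let the fingers close, or fill a call up. It gives the time, the measured TCP pose, the force and the opening at its end, in the units of the state.
- env.read_state(): the state, without advancing time (a new reading comes with each control period).
- env.grab_frame(name): name is "scene" or "top"; returns the picture (480x640x3 uint8, red, green, blue); there is no depth.
- env.camera_info(name): a dict with "mtx" (3x3 intrinsics, pixels), "dist_coeffs" ([k1, k2, p1, p2, k3] as OpenCV has them; the pictures are not rectified), "R" (3x3) and "t" (3): a world point X has camera coordinates R X + t. Camera axes: x right, y down, z forward; pixel columns grow to the right and rows downward; lengths in m; the calibration is good to about 2 mm. A picture is of the moment at which its call begins. camera_info takes no time and is no camera call.
- env.finish_job(): hands the job in, once; it reports no verdict.
The state is a dict: "time_s": time; "qpos": joint angles; "qvel": joint speeds; "tau": joint torques, N m; "position": TCP position; "ee_rot": TCP orientation; "ft_force": force on the tool from outside, world axes, zero at the start; "wrist_torque": the same for the moment, N m; "opening": finger opening in m.
Only numpy, scipy, OpenCV 4.12 (cv2) and the standard library are available. Lean on these libraries where they do the work, as an engineer would, in place of code of your own. Each camera call takes 0.05 s, during which the arm holds its last target.

## Working session

There is one attempt and no reset: what is moved stays moved. The work goes in short steps, Python scripts to look and compute and a tool call to move; the robot and the scene stay as the last step left them, time stands still between calls to the robot, and variables do not carry over. Pictures are saved under pics/ and viewed, and the job is handed in when it is done.

Besides the shell and the picture viewer there is one more tool, called after "Call:" as name(argument=value, ...) on one line, values as JSON. move_arm: Moves the arm, as the interface text tells. Its arguments: {"type":"object","properties":{"targets":{"type":"array"},"squeeze":{"type":"number"}},"required":["targets"]}

```bash
mkdir -p pics; ls; python3 - <<'E'
from bench import env
import cv2,numpy as np
s=env.read_state()
for k,v in s.items(): print(k,np.round(v,4))
for n in("scene","top"):
    f=env.grab_frame(n); cv2.imwrite(f"pics/{n}0.png",f[:,:,::-1]); c=env.camera_info(n)
    for k,v in c.items(): print(k,np.round(v,4).tolist())
E
```

```text
pics
time_s 0.0
qpos [-1.2852  0.5372 -0.0045  1.5389  0.0026  1.0672 -0.0712]
qvel [ 0.0011 -0.0016  0.0014 -0.0011 -0.     -0.0012 -0.0005]
tau [ 2.00000e-04 -5.83417e+01  1.04850e+00 -2.59102e+01  1.23000e-02
  9.70000e-03  0.00000e+00]
position [0.2238 0.6096 0.2304]
ee_rot [ 0.5801  0.4043 -0.4053 -0.5794]
ft_force [ 0.8351  0.625  -0.0061]
wrist_torque [-0.0778  0.0099  0.0082]
opening 0.0856
mtx [[459.9016, 0.0, 315.3033], [0.0, 459.9016, 247.2926], [0.0, 0.0, 1.0]]
dist_coeffs [-0.0127, 0.0, 0.0, 0.0, 0.0]
R [[-0.7152, 0.6989, -0.0012], [0.5262, 0.5372, -0.6592], [-0.4601, -0.4721, -0.752]]
t [0.4068, -0.2645, 1.256]
mtx [[463.4907, 0.0, 327.4969], [0.0, 463.4907, 235.3249], [0.0, 0.0, 1.0]]
dist_coeffs [-0.0922, 0.0, 0.0, 0.0, 0.0]
R [[-0.0079, -1.0, 0.0019], [-0.9872, 0.0075, -0.159], [0.159, -0.0031, -0.9873]]
t [0.0051, 0.5847, 0.9518]
```

View pics/scene0.png

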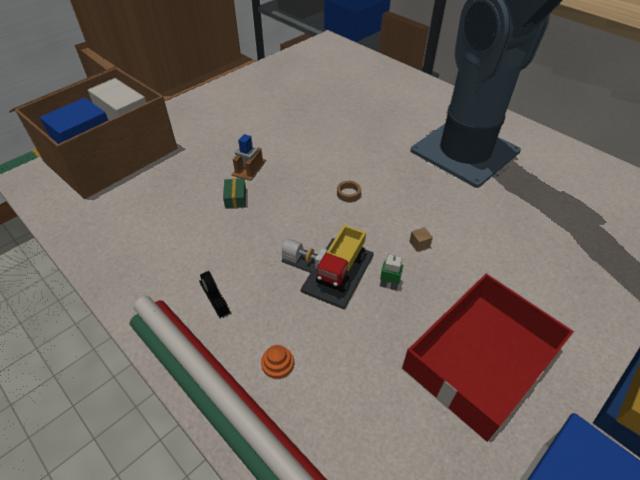

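View pics/top0.png

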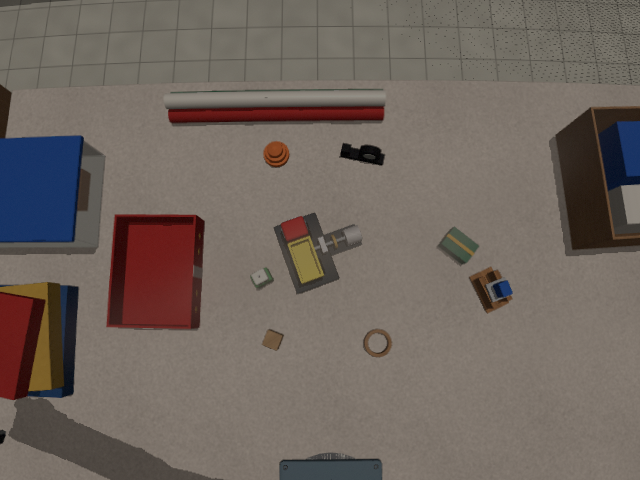

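```bash
cat > h.py <<'E'
from bench import env
import cv2,numpy as np
C={n:env.camera_info(n) for n in("scene","top")}
for c in C.values():
    for k in c: c[k]=np.array(c[k],float)
def proj(n,P):
    c=C[n]; r,_=cv2.Rodrigues(c["R"])
    return cv2.projectPoints(np.array(P,float).reshape(-1,1,3),r,c["t"],c["mtx"],c["dist_coeffs"])[0].reshape(-1,2)
def ray(n,uv):
    c=C[n]; u=cv2.undistortPoints(np.array(uv,float).reshape(-1,1,2),c["mtx"],c["dist_coeffs"]).reshape(-1,2)
    d=np.c_[u,np.ones(len(u))]@c["R"]; return -c["R"].T@c["t"],d
def onz(n,uv,z):
    o,d=ray(n,uv); return o+d*((z-o[2])/d[:,2])[:,None]
def tri(a,b):
    "scene px a, top px b"
    out=[]
    for p,q in zip(np.reshape(a,(-1,2)),np.reshape(b,(-1,2))):
        o1,d1=ray("scene",p);o2,d2=ray("top",q)
        A=np.c_[d1[0],-d2[0]];s=np.linalg.lstsq(A,o2-o1,rcond=None)[0]
        x=o1+s[0]*d1[0];y=o2+s[1]*d2[0];out.append(np.r_[(x+y)/2,np.linalg.norm(x-y)])
    return np.array(out)
def crop(f,x,y,w,h,k,name):
    g=cv2.resize(f[y:y+h,x:x+w],None,fx=k,fy=k,interpolation=cv2.INTER_CUBIC); cv2.imwrite("pics/"+name,g)
E
python3 - <<'E'
from h import *
t=cv2.imread("pics/top0.png");s=cv2.imread("pics/scene0.png")
crop(t,265,205,100,90,8,"t_dock.png"); crop(t,430,220,95,100,6,"t_rest.png"); crop(s,270,215,110,95,7,"s_dock.png"); crop(s,215,125,60,90,6,"s_rest.png")
E
```

```text
(no output)
```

View pics/t_dock.png

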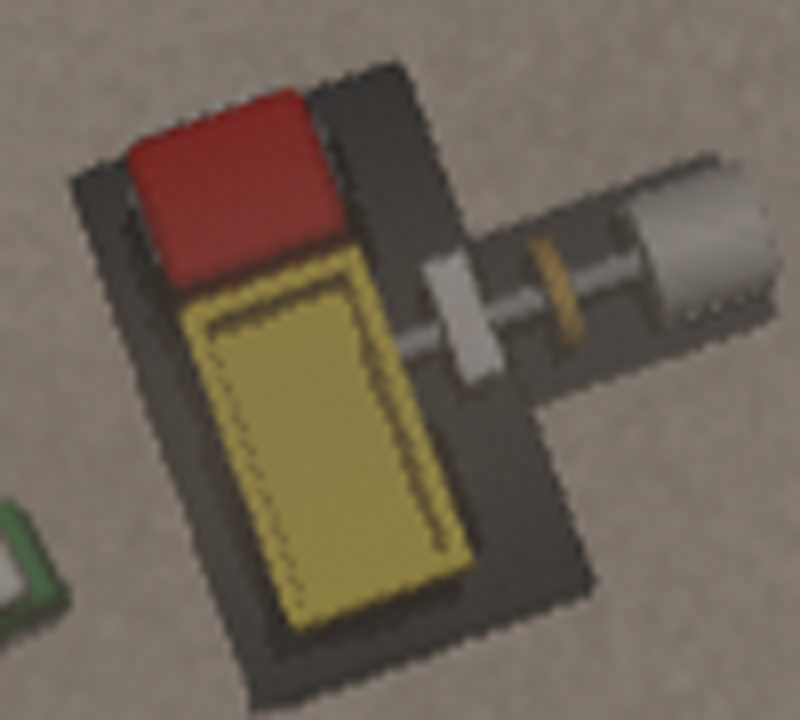

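View pics/t_rest.png

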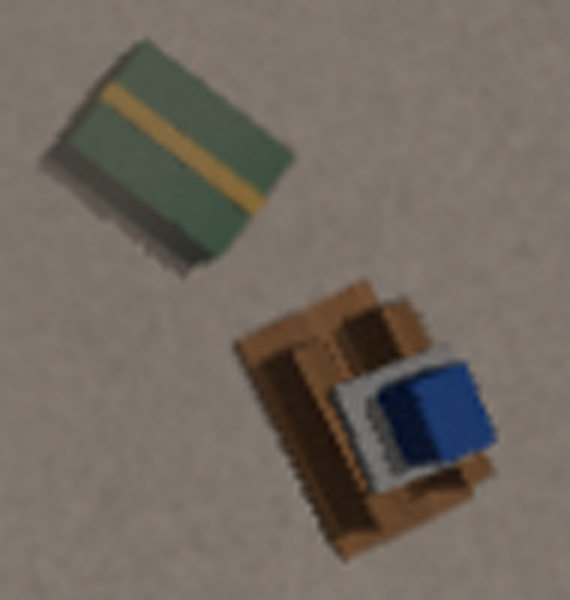

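View pics/s_dock.png

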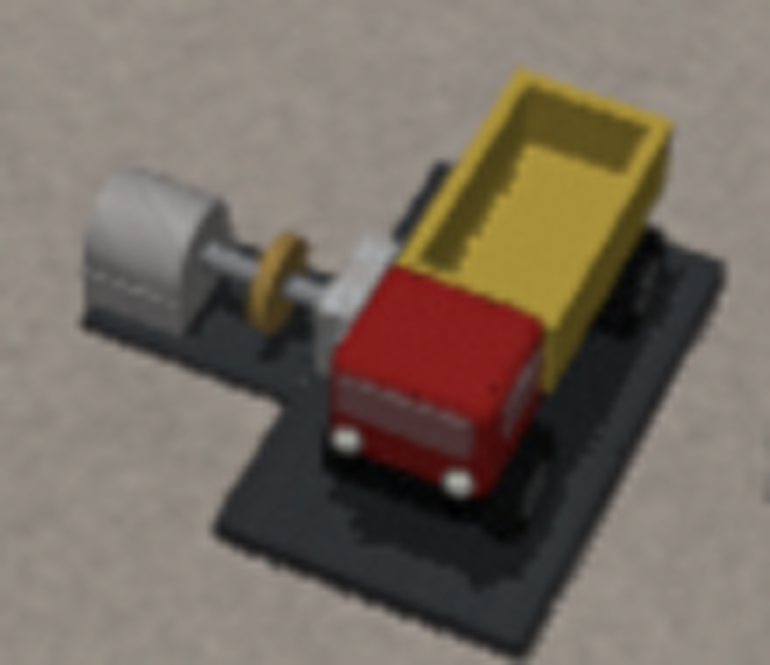

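View pics/s_rest.png

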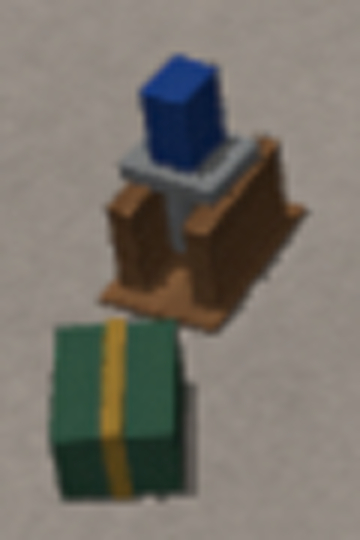

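```bash
cat >> h.py <<'E'
def un(p,x,y,k): return (np.array(p,float)+.5)/k-.5+np.array([x,y])
E
python3 - <<'E'
from h import *
from scipy.spatial.transform import Rotation as Ro
print(np.round(Ro.from_quat(env.read_state()["ee_rot"]).as_matrix(),3))
np.set_printoptions(precision=4,suppress=True)
def desc(P,l):
    c=P[:,:2].mean(0);e=np.diff(np.r_[P,P[:1]],axis=0)[:,:2]
    print(l,c,"len",np.linalg.norm(e,axis=1),"ang",np.degrees(np.arctan2(e[:,1],e[:,0])))
d=un([(72,182),(400,62),(595,588),(255,710)],265,205,8)
desc(onz("top",d,.012),"dock top")
sd=un([(215,530),(525,655),(725,262)],270,215,7); P=onz("scene",sd,.012);print("scene dock",P)
print("same in top",onz("top",d,.012))
t=cv2.imread("pics/top0.png");s=cv2.imread("pics/scene0.png")
# brass, blue key, 
for n,im,roi in(("top",t,(430,220,95,100)),("scene",s,(215,125,60,90))):
    x,y,w,h=roi;g=cv2.cvtColor(im[y:y+h,x:x+w],cv2.COLOR_BGR2HSV)
    b=(cv2.inRange(g,(100,140,30),(130,255,255)))
    ys,xs=np.nonzero(b);v=g[...,2][b>0]
    print(n,"blue n",len(xs),xs.min()+x,xs.max()+x,ys.min()+y,ys.max()+y,np.percentile(v,[5,25,50,75,95]))
k=un([(415,378),(463,363),(497,438),(447,463)],430,220,6)
desc(onz("top",k,.092),"key blk")
r=un([(235,345),(365,282),(470,490),(342,560)],430,220,6)
desc(onz("top",r,.0),"rest base")
fl=un([(335,385),(440,345),(480,445),(373,492)],430,220,6); desc(onz("top",fl,.054),"flange")
# box top rim
desc(onz("top",[(116,215),(197,215),(194,327),(108,327)],.07),"box")
E
```

```text
[[ 0.345 -0.    -0.939]
 [ 0.939 -0.001  0.345]
 [-0.002 -1.    -0.   ]]
dock top [0.5523 0.0489] len [0.0979 0.1573 0.099  0.156 ] ang [ -69.9509 -160.2734  109.2882   19.3092]
scene dock [[0.6466 0.0361 0.012 ]
 [0.6139 0.1285 0.012 ]
 [0.4635 0.0722 0.012 ]]
same in top [[ 0.6094  0.121   0.012 ]
 [ 0.6429  0.0291  0.012 ]
 [ 0.4949 -0.024   0.012 ]
 [ 0.4622  0.0695  0.012 ]]
top blue n 211 493 511 281 296 [ 39.  41. 101. 104. 105.]
scene blue n 184 239 251 135 152 [ 56.    58.75  68.   113.5  124.  ]
key blk [ 0.4652 -0.3635] len [0.0179 0.0278 0.0199 0.0306] ang [ -74.1996 -158.0501  114.3216   18.095 ]
rest base [ 0.4666 -0.3599] len [0.0561 0.0863 0.0563 0.0884] ang [ -65.7561 -155.4732  116.3433   24.4664]
flange [ 0.4649 -0.3606] len [0.0415 0.0378 0.043  0.0397] ang [ -70.7757 -160.7658  111.6807   17.122 ]
box [0.5095 0.3684] len [0.1785 0.2353 0.1834 0.2384] ang [ -90.6125 -179.6327   90.3785   -0.8097]
```

```bash
python3 - <<'E'
from h import *
t=cv2.imread("pics/top0.png");s=cv2.imread("pics/scene0.png")
print("cams",[-(C[n]["R"].T@C[n]["t"]) for n in C])
crop(t,310,220,55,40,14,"t_bar.png"); crop(s,275,230,65,50,12,"s_bar.png")
for n,im,(x,y,w,h) in(("top",t,(325,225,20,30)),("scene",s,(300,240,20,25))):
    g=cv2.cvtColor(im[y:y+h,x:x+w],cv2.COLOR_BGR2HSV)
    b=cv2.inRange(g,(12,85,40),(28,255,255)); m=cv2.moments(b,True); ys,xs=np.nonzero(b)
    print(n,m["m00"],m["m10"]/m["m00"]+x,m["m01"]/m["m00"]+y,xs.min()+x,xs.max()+x,ys.min()+y,ys.max()+y)
E
```

```text
cams [array([1.00797121, 0.45077546, 0.77060151]), array([0.42592397, 0.00364925, 1.03266029])]
top 36.0 334.27777777777777 240.5 331 337 235 247
scene 74.0 308.7027027027027 255.02702702702703 305 313 248 262
```

View pics/t_bar.png

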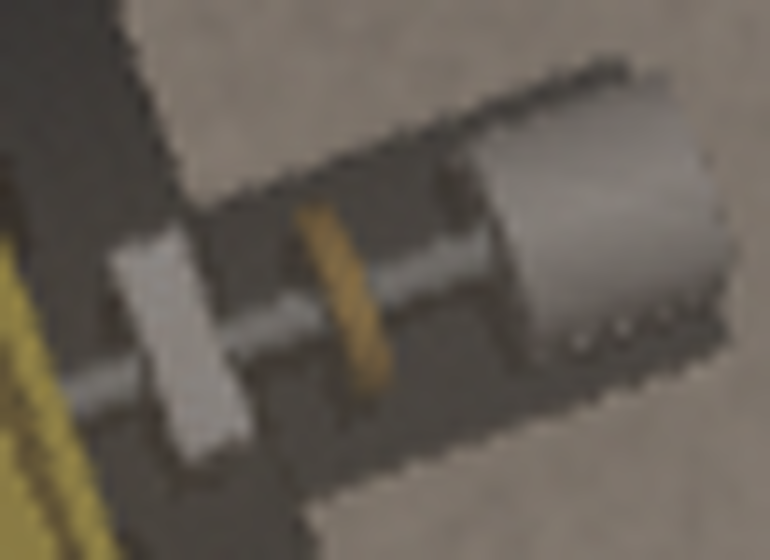

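View pics/s_bar.png

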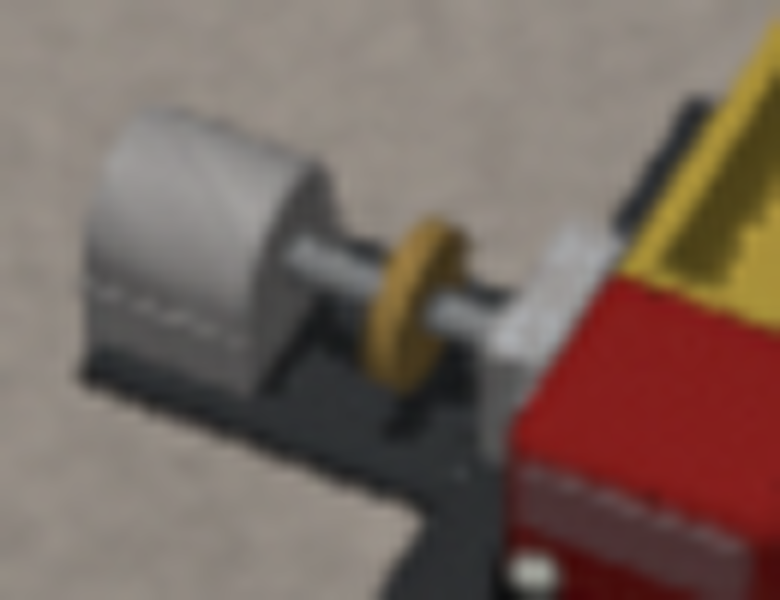

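```bash
python3 - <<'E'
from h import *
from scipy.optimize import least_squares
np.set_printoptions(precision=4,suppress=True)
def fit(obs,x0,l):
    def world(p,D):
        c,s=np.cos(p[2]),np.sin(p[2]);D=np.array(D,float)/1000
        return np.c_[p[0]+c*D[:,0]-s*D[:,1],p[1]+s*D[:,0]+c*D[:,1],D[:,2]]
    def res(p,obs=obs): return np.concatenate([(proj(n,world(p,D))-uv).ravel() for n,D,uv in obs])
    for nm,o in [("both",obs)]+[(o[0],[o]) for o in obs]:
        r=least_squares(res,x0,kwargs=dict(obs=o),loss="soft_l1"); print(l,nm,r.x[:2],"deg",np.degrees(r.x[2]),"\n  res",np.round(res(r.x,o),1))
# dock: cab +x upper-left
D=[(80,50,12),(80,-50,12),(-80,-50,12),(-80,50,12)]
uv=un([(72,182),(400,62),(595,588),(255,710)],265,205,8)
D2=[(17,-40,42),(17,-52,42),(-17,-52,42),(-17,-40,42),(16,-73,25),(-16,-73,25),(0,-61,29),(0,-73,41)]
uv2=un([(105,255),(182,220),(255,435),(190,465),(310,200),(380,390),(275,325),(345,297)],310,220,14)
S=[(80,-50,0),(80,50,0),(-80,50,12)]
us=un([(215,535),(525,655),(725,262)],270,215,7)
S2=[(0,-73,25),(0,-73,41),(0,-73,9)]
us2=un([(415,305),(437,222),(392,390)],275,230,12)
fit([("top",D+D2,np.r_[uv,uv2]),("scene",S+S2,np.r_[us,us2])],[.55,.05,.35],"dock")
# key: x axis along rails, origin at rest
K=[(-15,-11,92),(15,-11,92),(15,11,92),(-15,11,92),(20,23,54),(-20,23,54),(-20,-23,54)]
uk=un([(447,463) if 0 else (497,438),(463,363),(415,378),(447,463),(335,385),(373,492),(480,445)],430,220,6)
# order: image-down = -x, image-right = -y
KS=[(15,-11,92)]
us=un([(180,55),(215,68),(190,100),(140,90)],215,125,6)
KS=[(-15,-11,92),(-15,11,92),(15,11,92),(15,-11,92)]
fit([("top",K,uk),("scene",KS,us)],[.465,-.36,.35],"key")
fit([("scene",KS,us)],[.465,-.36,.35],"key")
B=[(120,90,70),(120,-90,70),(-120,-90,70),(-120,90,70)]
fit([("top",B,[(116,215),(197,215),(194,327),(108,327)])],[.5,.37,0],"box")
T=[(22,25,79),(22,-25,79),(-66,-25,79),(-66,25,79)]
fit([("top",T,un([(182,303),(357,245),(473,565),(300,632)],265,205,8))],[.55,.05,.35],"truck")
E
```

```text
dock both [0.5514 0.0533] deg 19.558750831379363 
  res [-2.8 -0.3 -1.7 -0.2 -1.6  1.  -1.9  1.3  0.9 -0.2  0.6  0.4  0.7 -0.3
  0.1 -0.6  0.6  0.3  0.6  0.2  0.5 -0.3  0.7 -1.   0.2  1.   0.6  1.8
  1.8 -0.7 -1.3 -1.2 -3.2  0.7  0.7 -3.5]
dock top [0.5511 0.0534] deg 20.00445589573646 
  res [-3.   0.1 -2.1 -0.2 -1.4  0.9 -1.6  1.6  0.7 -0.2  0.4  0.4  0.7 -0.4
  0.1 -0.6  0.4  0.2  0.6  0.1  0.4 -0.4  0.6 -1.1]
dock scene [0.5513 0.0532] deg 19.12988267308256 
  res [ 0.   0.7  0.2  1.8  1.9 -0.5 -1.2 -1.5 -3.1  0.5  0.8 -3.7]
key both [ 0.465  -0.3616] deg 19.424591180047035 
  res [-0.3  0.6 -0.1 -0.7 -1.8  0.5 -1.6  0.2 -0.8  0.2 -0.1  0.1  1.5  0.3
 -1.6 -1.2  0.1 -1.1 -2.1  0.1 -1.4 -0.6]
key top [ 0.4653 -0.3627] deg 19.05929304937324 
  res [ 0.2  0.4  0.4 -0.8 -1.2  0.3 -1.1 -0.  -0.3 -0.1  0.4 -0.2  2.   0.2]
key scene [ 0.4644 -0.357 ] deg 21.890785792819347 
  res [-0.5 -0.4  1.3 -0.5 -0.5  0.7  0.1  0.3]
key both [ 0.4644 -0.357 ] deg 21.890785792819347 
  res [-0.5 -0.4  1.3 -0.5 -0.5  0.7  0.1  0.3]
key scene [ 0.4644 -0.357 ] deg 21.890785792819347 
  res [-0.5 -0.4  1.3 -0.5 -0.5  0.7  0.1  0.3]
box both [0.5096 0.3684] deg -0.12763221843119135 
  res [-0.4 -0.4  0.3 -1.1 -0.7  1.1  0.9  0.3]
box top [0.5096 0.3684] deg -0.12763221843119135 
  res [-0.4 -0.4  0.3 -1.1 -0.7  1.1  0.9  0.3]
truck both [0.551  0.0539] deg 19.585989125297793 
  res [-0.2  0.9  0.5  0.   0.4 -0.3 -0.8 -0.4]
truck top [0.551  0.0539] deg 19.585989125297793 
  res [-0.2  0.9  0.5  0.   0.4 -0.3 -0.8 -0.4]
```

```bash
cat >> h.py <<'E'
from scipy.spatial.transform import Rotation as Ro
def rel(wps):
    "wps: list of (x,y,z,jawdeg) -> turn deg, shift mm from present pose"
    s=env.read_state();R=Ro.from_quat(s["ee_rot"]);p=np.array(s["position"]);M=R.as_matrix()
    print("t",round(s["time_s"],2),"p",np.round(p,4),"jaw",round(np.degrees(np.arctan2(M[1,0],M[0,0])),2),"tilt",np.round(M[:,1],3),"F",np.round(s["ft_force"],1),"op",round(s["opening"],4))
    for x,y,z,a in wps:
        c,q=np.cos(np.radians(a)),np.sin(np.radians(a)); T=np.array([[c,0,-q],[q,0,c],[0,-1,0.]])
        rv=Ro.from_matrix(M.T@T).as_rotvec(degrees=True)
        print("turn",np.round(rv,1),"shift",np.round(M.T@(np.array([x,y,z])-p)*1000,1))
E
python3 -c "
from h import *
rel([(.5,.36,.23,23),(.58,0,.23,-24),(.467,-.361,.2,-70)])"
```

```text
t 0.1 p [0.2238 0.6097 0.2305] jaw 69.85 tilt [-0.    -0.001 -1.   ] F [-0.5 -0.2 -1. ] op 0.0855
turn [ 0.  46.8 -0.1] shift [-139.2    0.8 -345.3]
turn [ 0.1 93.8 -0.1] shift [-449.6    1.3 -544.5]
turn [ 1.000e-01  1.398e+02 -0.000e+00] shift [-827.4   31.8 -562.7]
```

Call:
move_arm(targets=[[[0,4.7,0],[-14,0,-35],85],[[0,9.4,0],[-28,0,-69],85],[[0,14,0],[-42,0,-104],85],[[0,18.7,0],[-56,0,-138],85],[[0,23.4,0],[-70,0,-173],85],[[0,28,0],[-84,0,-207],85],[[0,32.8,0],[-98,0,-242],85],[[0,37.5,0],[-112,0,-276],85],[[0,42.2,0],[-126,0,-311],85],[[0,46.8,0],[-139,0,-345],85]])

```text
time_s: 1.1
position: [0.5006, 0.3589, 0.2305]
ee_rot: [0.694, 0.14, -0.141, -0.692]
ft_force: [-0.5, 0.8, 0.3]
opening: 0.0851
```

```bash
python3 -c "
from h import *
rel([(.58,0,.23,-24),(.467,-.361,.2,-70)])"
```

```text
t 1.1 p [0.5006 0.3589 0.2305] jaw 22.85 tilt [-0.001 -0.002 -1.   ] F [-0.5  0.8  0.3] op 0.0851
turn [ 0.1 46.8 -0.1] shift [ -66.2    1.1 -361.5]
turn [ 0.1 92.8 -0. ] shift [-310.4   31.9 -650.3]
```

Call:
move_arm(targets=[[[0,4.7,0],[-7,0,-36],85],[[0,9.4,0],[-13,0,-72],85],[[0,14,0],[-20,0,-108],85],[[0,18.7,0],[-26,0,-144],85],[[0,23.4,0],[-33,0,-181],85],[[0,28,0],[-40,0,-217],85],[[0,32.8,0],[-46,0,-253],85],[[0,37.5,0],[-53,0,-289],85],[[0,42.2,0],[-60,0,-325],85],[[0,46.8,0],[-66,0,-361],85]])

```text
time_s: 2.1
position: [0.5797, -0.0008, 0.2308]
ee_rot: [0.692, -0.148, 0.147, -0.691]
ft_force: [0.4, 0.1, -0.6]
opening: 0.0852
```

```bash
python3 -c "
from h import *
rel([(.466,-.361,.18,-70)])"
```

```text
t 2.1 p [ 0.5797 -0.0008  0.2308] jaw -24.14 tilt [-0.002 -0.002 -1.   ] F [ 0.4  0.1 -0.6] op 0.0852
turn [ 0.1 45.9  0. ] shift [  43.5   51.7 -375.1]
```

Call:
move_arm(targets=[[[0,4.6,0],[4,0,-42],85],[[0,9.2,0],[9,0,-83],85],[[0,13.8,0],[14,5,-125],85],[[0,18.4,0],[19,12,-167],85],[[0,23,0],[24,20,-208],85],[[0,27.5,0],[29,28,-250],85],[[0,32,0],[34,36,-292],85],[[0,36.7,0],[39,44,-334],85],[[0,41.3,0],[43.5,52,-375],85],[[0,45.9,0],[43.5,52,-375],85]])

```text
time_s: 3.1
position: [0.4613, -0.3673, 0.1792]
ee_rot: [0.579, -0.409, 0.409, -0.574]
ft_force: [-0.7, 0.1, 0.1]
opening: 0.0848
```

```bash
python3 -c "
from h import *
rel([(.465,-.361,.06,-70)])
for n in C:
    f=env.grab_frame(n)[:,:,::-1]
    (crop(f,410,220,130,110,6,'t1.png') if n=='top' else crop(f,200,60,110,150,4,'s1.png'))"
```

```text
t 3.1 p [ 0.4613 -0.3673  0.1792] jaw -70.74 tilt [-0.004 -0.005 -1.   ] F [-0.7  0.1  0.1] op 0.0848
turn [ 0.3 -0.7  0.2] shift [ -5.1 119.2   6.2]
```

View pics/s1.png

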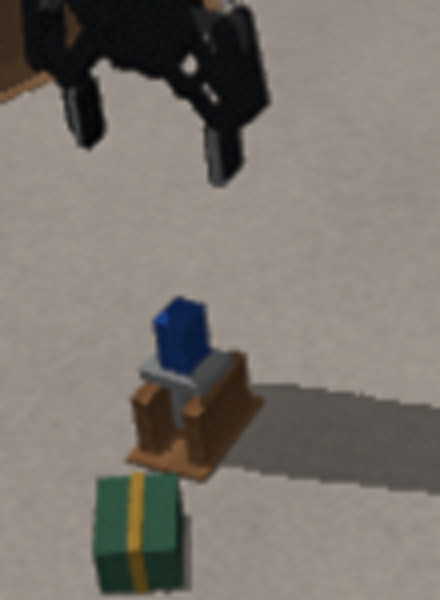

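View pics/t1.png

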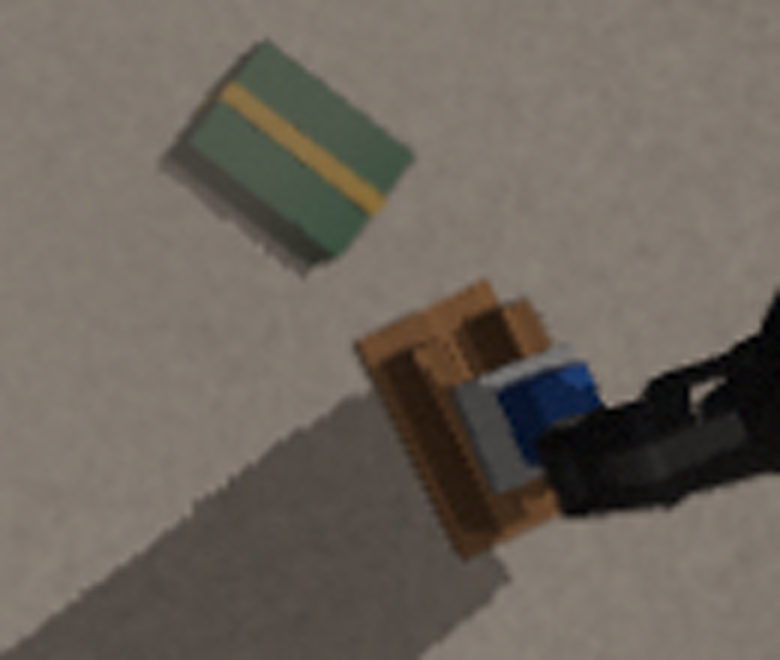

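Call:
move_arm(targets=[[[0.1,-0.3,0.1],[-2,12,2],85],[[0.3,-1,0.2],[-5,25,5],85],[[0.3,-1.2,0.2],[-5,37,6],85],[[0.3,-1.2,0.2],[-5,50,6],85],[[0.3,-1.2,0.2],[-5,62,6],85],[[0.3,-1.2,0.2],[-5,75,6],85],[[0.3,-1.2,0.2],[-5,87,6],85],[[0.3,-1.2,0.2],[-5,100,6],85],[[0.3,-1.2,0.2],[-5,110,6],85],[[0.3,-1.2,0.2],[-5,116,6],85]])

```text
time_s: 4.2
position: [0.4681, -0.3552, 0.0619]
ee_rot: [-0.582, 0.402, -0.4, 0.584]
ft_force: [-0.5, -0.1, -0.8]
opening: 0.0849
```

```bash
python3 -c "
from h import *
rel([(.465,-.361,.06,-69.5)])
for n in C:
    f=env.grab_frame(n)[:,:,::-1]
    (crop(f,430,220,110,110,5,'t2.png') if n=='top' else crop(f,200,80,90,130,4,'s2.png'))"
```

```text
t 4.2 p [ 0.4681 -0.3552  0.0619] jaw -69.03 tilt [-0.     0.004 -1.   ] F [-0.5 -0.1 -0.8] op 0.0849
turn [-0.1  0.5 -0.2] shift [ 4.3  1.9 -5. ]
```

View pics/s2.png

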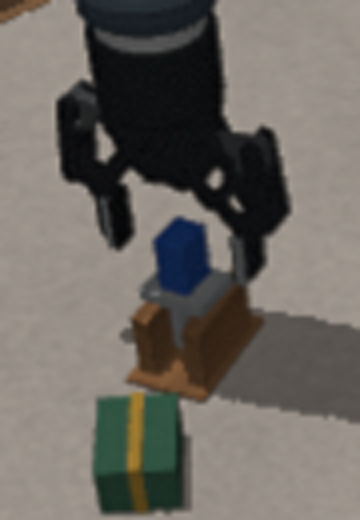

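View pics/t2.png

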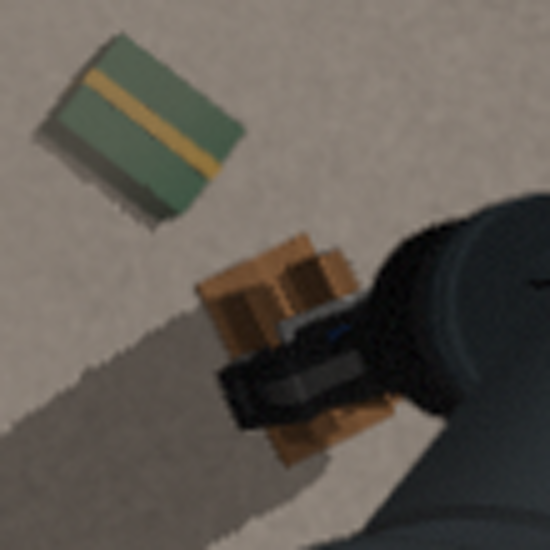

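Call:
move_arm(targets=[[[0,0,0],[2,0,-2],85],[[0,0,0],[4,1,-5],85],[[0,0,0],[4,1,-5],70],[[0,0,0],[4,1,-5],55],[[0,0,0],[4,1,-5],40],[[0,0,0],[4,1,-5],30],[[0,0,0],[4,1,-5],20],[[0,0,0],[4,1,-5],10],[[0,0,0],[4,1,-5],10],[[0,0,0],[4,1,-5],10]], squeeze=80)

```text
time_s: 5.3
position: [0.465, -0.3607, 0.0615]
ee_rot: [-0.581, 0.401, -0.4, 0.584]
ft_force: [-0.2, 1.9, 4.3]
opening: 0.0206
```

```bash
python3 -c "
from h import *
rel([(.465,-.361,.16,-69.5)])
for n in C:
    f=env.grab_frame(n)[:,:,::-1]
    (crop(f,430,220,110,110,5,'t3.png') if n=='top' else crop(f,200,80,90,130,4,'s3.png'))"
```

```text
t 5.3 p [ 0.465  -0.3607  0.0615] jaw -69.03 tilt [ 0.     0.004 -1.   ] F [-0.2  1.9  4.3] op 0.0206
turn [-0.1  0.5 -0.2] shift [ -0.1 -98.5  -0. ]
```

View pics/s3.png

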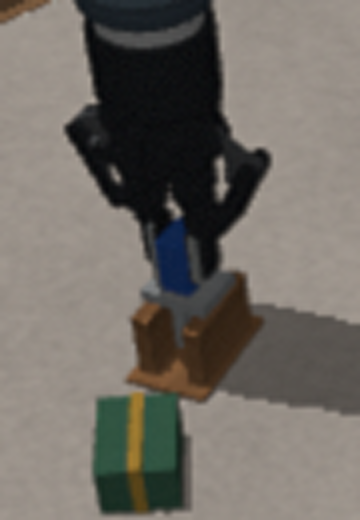

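Call:
move_arm(targets=[[[0,0,0],[0,-10,0],10],[[0,0,0],[0,-25,0],10],[[0,0,0],[0,-40,0],10],[[0,0,0],[0,-55,0],10],[[0,0,0],[0,-70,0],10],[[0,0,0],[0,-85,0],10],[[0,0,0],[0,-95,0],10],[[0,0,0],[0,-100,0],10],[[0,0,0],[0,-100,0],10],[[0,0,0],[0,-100,0],10]])

```text
time_s: 6.4
position: [0.4648, -0.3607, 0.161]
ee_rot: [-0.581, 0.402, -0.4, 0.584]
ft_force: [-0.4, 0.3, -0.6]
opening: 0.0209
```

```bash
python3 -c "
from h import *
rel([(.5718,-.004,.15,-70.4)])
for n in C:
    f=env.grab_frame(n)[:,:,::-1]
    (crop(f,430,220,110,110,5,'t4.png') if n=='top' else crop(f,200,50,90,130,4,'s4.png'))"
```

```text
t 6.4 p [ 0.4648 -0.3607  0.161 ] jaw -69.02 tilt [-0.001  0.005 -1.   ] F [-0.4  0.3 -0.6] op 0.0209
turn [-0.1  1.4 -0.3] shift [-294.7   12.6  227.6]
```

View pics/s4.png

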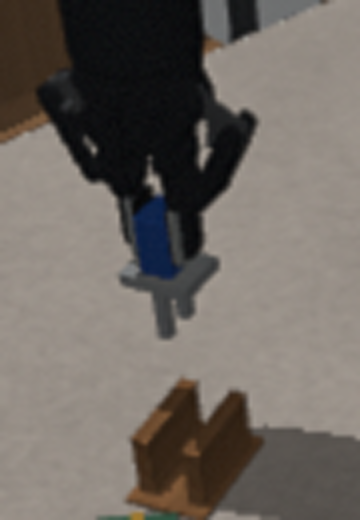

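Call:
move_arm(targets=[[[0,0.2,0],[-36,0,28],10],[[0,0.4,0],[-73,0,56],10],[[0,0.6,0],[-110,0,85],10],[[0,0.8,0],[-147,0,114],10],[[0,1,0],[-184,0,142],10],[[0,1.2,0],[-221,0,171],10],[[0,1.4,0],[-258,4,199],10],[[0,1.4,-0.3],[-295,8,228],10],[[0,1.4,-0.3],[-295,12,228],10],[[0,1.4,-0.3],[-295,12,228],10]])

```text
time_s: 7.5
position: [0.5714, -0.0021, 0.1492]
ee_rot: [0.579, -0.407, 0.406, -0.578]
ft_force: [-0.1, -0.6, -1.3]
opening: 0.0208
```

```bash
python3 -c "
from h import *
rel([(.5718,-.004,.115,-70.4)])
for n in C:
    f=env.grab_frame(n)[:,:,::-1]
    (crop(f,265,195,130,100,6,'t5.png') if n=='top' else crop(f,260,150,110,150,4,'s5.png'))"
```

```text
t 7.5 p [ 0.5714 -0.0021  0.1492] jaw -70.23 tilt [-0.001 -0.001 -1.   ] F [-0.1 -0.6 -1.3] op 0.0208
turn [0.1 0.2 0. ] shift [ 1.9 34.2 -0.2]
```

View pics/s5.png

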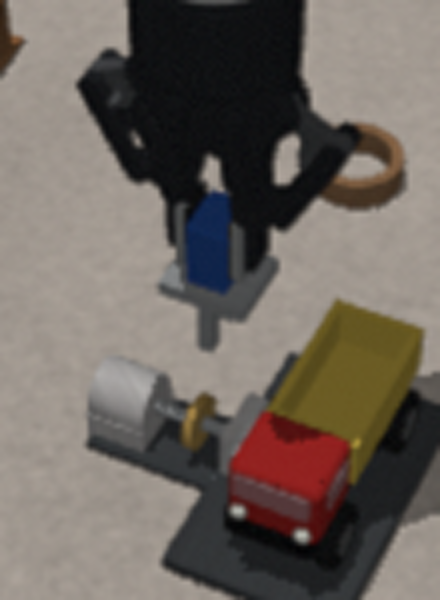

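View pics/t5.png

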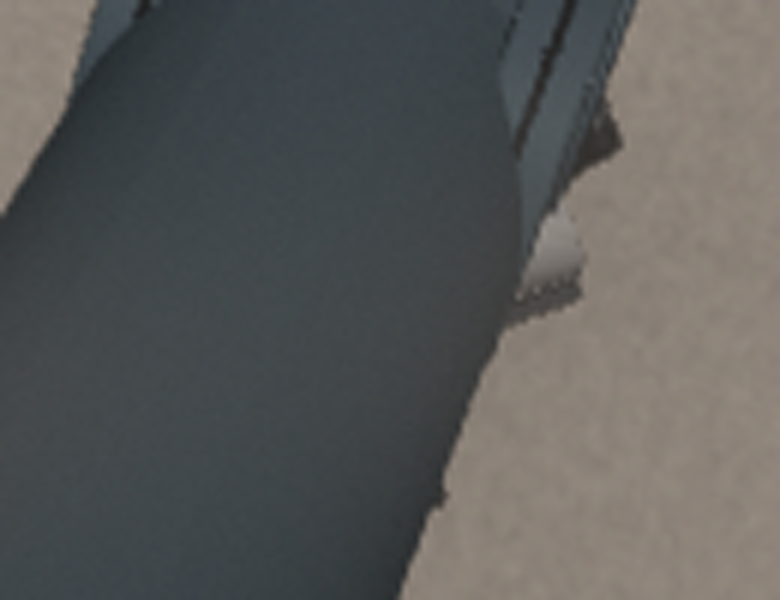

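```bash
python3 -c "
from h import *
f=env.grab_frame('scene')[:,:,::-1]
cv2.imwrite('pics/scene6.png',f)
crop(f,290,190,50,85,9,'s6.png')"
```

```text
(no output)
```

View pics/s6.png

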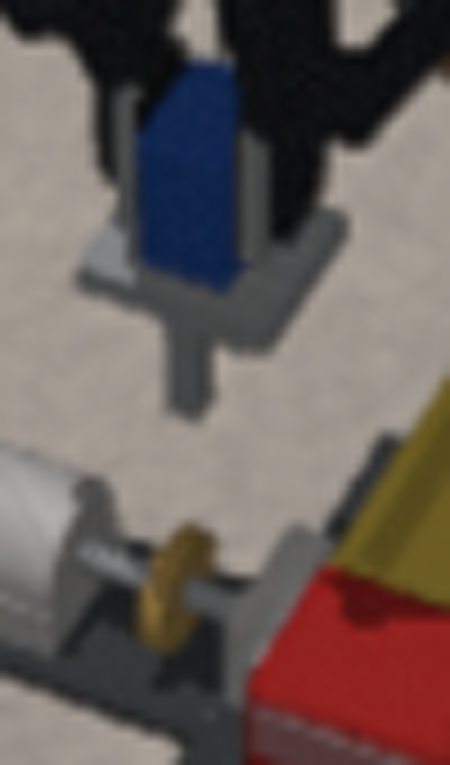

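```bash
python3 - <<'E'
from h import *
from scipy.optimize import least_squares
np.set_printoptions(precision=4,suppress=True)
s=env.read_state();p=s["position"];z0=p[2]-.0495
K=np.array([(20,23,34),(20,-23,34),(-20,23,42),(15,-11,42),(15,11,42),(16,-4,0),(16,4,0)])/1000
uv=un([(262,352),(80,288),(340,212),(140,258),(228,290),(168,405),(190,420)],290,190,9)
def W(q,K,z): 
    c,s_=np.cos(q[2]),np.sin(q[2]);return np.c_[q[0]+c*K[:,0]-s_*K[:,1],q[1]+s_*K[:,0]+c*K[:,1],K[:,2]+z]
f=lambda q:(proj("scene",W(q,K,z0))-uv).ravel()
r=least_squares(f,[p[0],p[1],.34],loss="soft_l1");print(r.x,np.degrees(r.x[2]),f(r.x).round(1))
th=np.radians(19.7);d=np.array(p[:2])-r.x[:2];print("tcp-key in key axes mm",1000*(d@[np.cos(th),np.sin(th)]),1000*(d@[-np.sin(th),np.cos(th)]))
# expected bar gap pix
print(((proj("scene",[(.5718,-.004,.025),(.5513+.073*np.sin(th),.0535-.073*np.cos(th),.025)])-[290,190]+.5)*9-.5))
E
```

```text
[ 0.5695 -0.005   0.3281] 18.80059202348365 [ 0.5  0.1 -0.6 -0.6  1.  -0.5 -0.6  0.2 -0.2  0.3 -0.5  0.3  0.7 -0. ]
tcp-key in key axes mm 1.708384772017852 -1.1472571711346216
[[210.5664 594.7153]
 [165.0627 578.0993]]
```

```bash
python3 - <<'E'
from h import *
rel([(.5718,-.004,.115,-70.4)])
th=np.radians(19.6);a=np.radians(np.arange(0,360,5))
g=cv2.imread("pics/scene6.png")
g=cv2.resize(g[190:275,290:340],None,fx=12,fy=12,interpolation=cv2.INTER_CUBIC)[550:]
def D(x,y,z): x,y,z=np.array(x)/1e3,np.array(y)/1e3,np.array(z)/1e3;return np.c_[.5513+np.cos(th)*x-np.sin(th)*y,.0535+np.sin(th)*x+np.cos(th)*y,z+0*x]
for pts in (D(16*np.cos(a),-70+0*a,25+16*np.sin(a)),D(16*np.cos(a),-76+0*a,25+16*np.sin(a)),D([17,17,-17,-17],[-40,-52,-52,-40],[42]*4)):
    q=((proj("scene",pts)-[290,190]+.5)*12-[0,550]).astype(np.int32); cv2.polylines(g,[q],True,(0,255,0),1)
cv2.imwrite("pics/ov.png",g)
E
```

```text
t 7.65 p [ 0.5715 -0.0055  0.1504] jaw -70.57 tilt [ 0.    -0.001 -1.   ] F [ 1.7 -0.5 -1. ] op 0.0207
turn [-0.  -0.2  0.1] shift [-1.4 35.4  0.8]
```

View pics/ov.png

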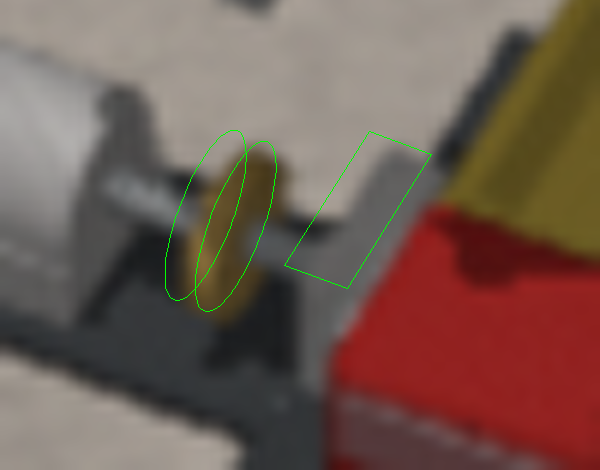

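```bash
python3 - <<'E'
from h import *
a=np.array([[235,225.],[250,243]]);uv=(a+[0,550]+.5)/12-.5+[290,190]
P=onz("scene",uv,.025);print(P,(P[1]-P[0])*1000)
th=np.radians(19.6);d=(P[1]-P[0])[:2]*1000;print("dock axes",d@[np.cos(th),np.sin(th)],d@[-np.sin(th),np.cos(th)])
E
```

```text
[[ 0.57468869 -0.01271767  0.025     ]
 [ 0.57568788 -0.00784658  0.025     ]] [0.99918736 4.87109133 0.        ]
dock axes 2.575307133107893 4.253668917714403
```

Call:
move_arm(targets=[[[0,0,0],[-1,8,1],10],[[0,0,0],[-3,17,4],10],[[0,0,0],[-3,26,4],10],[[0,0,0],[-3,35,4],10],[[0,0,0],[-3,44,4],10],[[0,0,0],[-3,50,4],10],[[0,0,0],[-3,54,4],10],[[0,0,0],[-3,54,4],10],[[0,0,0],[-3,54,4],10],[[0,0,0],[-3,54,4],10]])

```text
time_s: 8.65
position: [0.5746, -0.0015, 0.0968]
ee_rot: [0.577, -0.408, 0.409, -0.577]
ft_force: [-0.6, -0.3, -1.2]
opening: 0.0211
```

```bash
python3 -c "
from h import *
f=env.grab_frame('scene')[:,:,::-1]
rel([(.5718,-.004,.0645,-70.4)])
cv2.imwrite('pics/scene7.png',f)
crop(f,285,210,60,75,10,'s7.png')
f=env.grab_frame('top')[:,:,::-1]
cv2.imwrite('pics/top7.png',f)
"
```

```text
t 8.7 p [ 0.5746 -0.0015  0.0968] jaw -70.58 tilt [ 0.001 -0.001 -1.   ] F [ 0.5  0.7 -1.1] op 0.0209
turn [-0.  -0.2  0.1] shift [ 1.4 32.3 -3.5]
```

View pics/s7.png

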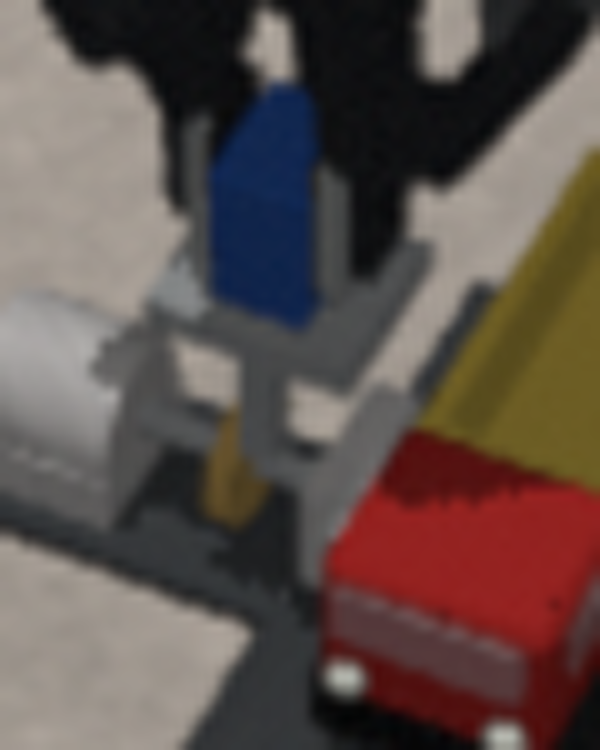

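```bash
cat >> h.py <<'E'
from scipy.optimize import least_squares
def W(q,K,z=0):
    K=np.asarray(K,float)/1000;c,s=np.cos(q[2]),np.sin(q[2]);return np.c_[q[0]+c*K[:,0]-s*K[:,1],q[1]+s*K[:,0]+c*K[:,1],K[:,2]+z]
E
python3 - <<'E'
from h import *
np.set_printoptions(precision=4,suppress=True)
a=np.radians(np.arange(0,360,3))
ring=np.r_[np.c_[16*np.cos(a),-70+0*a,25+16*np.sin(a)],np.c_[16*np.cos(a),-76+0*a,25+16*np.sin(a)]]
th=np.radians(19.6)
B=[(17,-52,42),(-17,-52,42),(-17,-40,42)];ub=un([(305,478),(385,388),(415,400)],285,210,10)
def fr(q):
    P=proj("scene",W([*q,th],ring));return np.r_[P[:,0].min()-305.0,P[:,0].max()-313.9,P[:,1].min()-247.9,P[:,1].max()-262.9]
def fb(q): return (proj("scene",W([*q,th],B))-ub).ravel()
for n,f in(("ring",fr),("blk",fb),("all",lambda q:np.r_[fr(q),fb(q)])):
    r=least_squares(f,[.551,.053],loss="soft_l1",x_scale=.01);print(n,r.x,r.fun.round(1))
q=[*r.x,th]
s=env.read_state();p=np.array(s["position"]);z0=p[2]-.0495
K=[(20,23,34),(20,-23,34),(-20,23,42),(15,-11,42),(15,11,42),(16,-4,0),(16,4,0)]
uv=un([(348,390),(152,310),(430,245),(212,290),(303,328),(243,445),(265,462)],285,210,10)
f=lambda k:(proj("scene",W(k,K,z0))-uv).ravel()
r=least_squares(f,[p[0],p[1],th],loss="soft_l1",x_scale=[.01,.01,.1]);k=r.x
print("key",k[:2],np.degrees(k[2]),f(k).round(1))
R=np.array([[np.cos(th),np.sin(th)],[-np.sin(th),np.cos(th)]])
print("tcp-key",1e3*R@(p[:2]-k[:2]),"key in dock mm",1e3*R@(k[:2]-q[:2]))
E
```

```text
ring [0.5521 0.0592] [-0.2  0.2 -0.1  0.1]
blk [0.5509 0.0584] [-0.1  1.3 -1.  -0.9  1.2 -0.2]
all [0.5516 0.0588] [-0.1  0.2 -0.3 -0.2 -0.1  1.6 -1.  -0.6  1.1  0.1]
key [ 0.5716 -0.0011] 16.613618713131086 [-0.3  0.6 -0.7  0.2  1.  -0.6 -0.3  0.1  0.2  0.3 -0.4 -0.2  0.8 -0.5]
tcp-key [ 2.6822 -1.3252] key in dock mm [ -1.1871 -63.1524]
```

```bash
python3 - <<'E'
from h import *
np.set_printoptions(precision=4,suppress=True)
g=cv2.imread("pics/scene7.png");k=12
x0,y0=293,225
g=cv2.resize(g[y0:y0+45,x0:x0+40],None,fx=k*1.3,fy=k*1.3,interpolation=cv2.INTER_CUBIC);k*=1.3
g=cv2.convertScaleAbs(g,alpha=1.6)
a=np.radians(np.arange(0,361,5));th=np.radians(19.6)
def dr(P,c): cv2.polylines(g,[((proj("scene",P)-[x0,y0]+.5)*k).astype(np.int32)],False,c,1)
q=[.5516,.0588,th]
for y in(-70,-76): dr(W(q,np.c_[16*np.cos(a),y+0*a,25+16*np.sin(a)]),(0,255,0))
dr(W(q,[(17,-52,42),(-17,-52,42),(-17,-40,42),(17,-40,42),(17,-52,42),(17,-52,12)]),(0,255,0))
for z in(21,29): dr(W(q,[(0,-52,z),(0,-98,z)]),(0,255,0))
p=np.array(env.read_state()["position"]);kq=[.5716,-.0011,np.radians(19.4)]
z0=p[2]-.0495
def box(x1,x2,y1,y2,z1,z2,c):
    for z in(z1,z2): dr(W(kq,[(x1,y1,z),(x2,y1,z),(x2,y2,z),(x1,y2,z),(x1,y1,z)],z0),c)
    for x,y in((x2,y1),(x2,y2),(x1,y2)): dr(W(kq,[(x,y,z1),(x,y,z2)],z0),c)
box(-20,20,-23,23,34,42,(255,255,0));box(7,16,-4,4,0,34,(0,255,255))
cv2.imwrite("pics/ov2.png",g);print(g.shape)
E
```

```text
(702, 624, 3)
```

View pics/ov2.png

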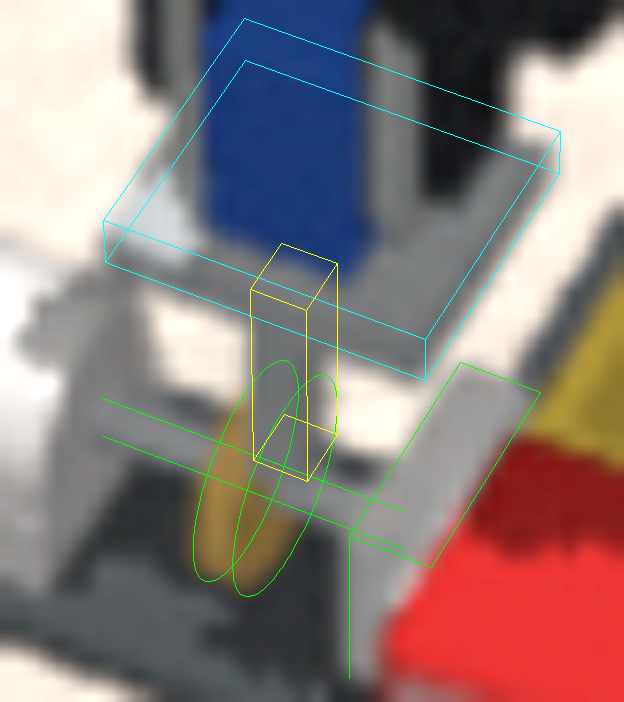

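Call:
move_arm(targets=[[[0,0,0],[-2,3,0],10],[[0,0,0],[-2,6,0],10],[[0,0,0],[-2,9,0],10],[[0,0,0],[-2,12,0],10],[[0,0,0],[-2,14,0],10],[[0,0,0],[-2,16,0],10],[[0,0,0],[-2,18,0],10],[[0,0,0],[-2,20,0],10],[[0,0,0],[-2,22,0],10],[[0,0,0],[-2,22,0],10]])

```text
time_s: 9.75
position: [0.5738, 0.0005, 0.0745]
ee_rot: [0.577, -0.408, 0.409, -0.577]
ft_force: [-0.2, -0.1, -0.8]
opening: 0.021
```

```bash
python3 -c "
from h import *
f=env.grab_frame('scene')[:,:,::-1]
rel([(.5718,-.004,.0645,-70.4)])
cv2.imwrite('pics/scene8.png',f)
crop(f,285,210,60,75,10,'s8.png')
"
```

```text
t 9.8 p [5.738e-01 4.000e-04 7.460e-02] jaw -70.58 tilt [ 0.001 -0.001 -1.   ] F [ 0.5  0.6 -1.1] op 0.0214
turn [-0.  -0.2  0.1] shift [ 3.5 10.2 -3.4]
```

View pics/s8.png

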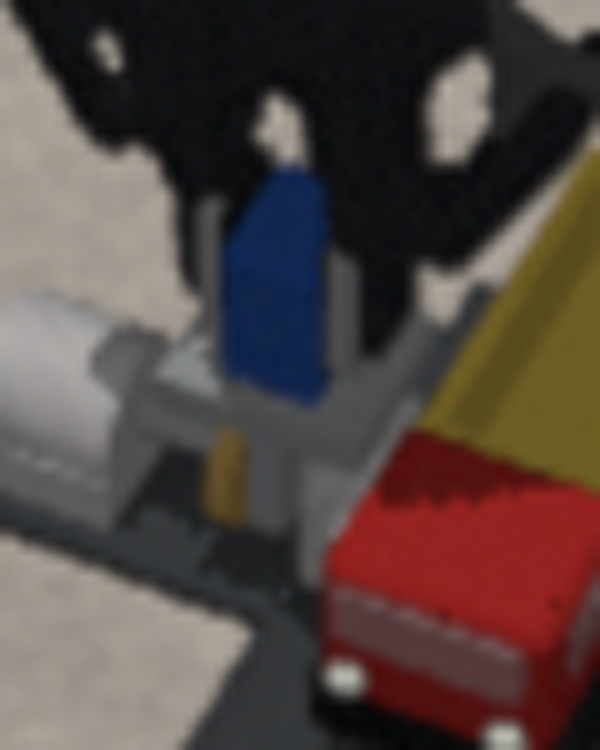

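Call:
move_arm(targets=[[[0,0,0],[0,1,0],10],[[0,0,0],[0,2,0],10],[[0,0,0],[0,3,0],10],[[0,0,0],[0,4,0],10],[[0,0,0],[0,5,0],10],[[0,0,0],[0,6,0],10],[[0,0,0],[0,7,0],10],[[0,0,0],[0,8,0],10],[[0,0,0],[0,9,0],10],[[0,0,0],[0,9.5,0],10]])

```text
time_s: 10.8
position: [0.5738, 0.0004, 0.065]
ee_rot: [0.577, -0.408, 0.409, -0.577]
ft_force: [-0.4, -1.5, -2.0]
opening: 0.0209
```

```bash
python3 -c "
from h import *
rel([(.5718,-.004,.0645,-70.4)])
"
```

```text
t 10.8 p [5.738e-01 4.000e-04 6.500e-02] jaw -70.58 tilt [ 0.001 -0.001 -1.   ] F [-0.4 -1.5 -2. ] op 0.0209
turn [-0.  -0.2  0.1] shift [ 3.5  0.5 -3.4]
```

Call:
move_arm(targets=[[[0,0,0],[1,0,0],10],[[0,0,0],[2,0,0],10],[[0,0,0],[3,0,0],10],[[0,0,0],[4,0,0],10],[[0,0,0],[5,0,0],10],[[0,0,0],[6,0,0],10],[[0,0,0],[7,0,0],10],[[0,0,0],[8,0,0],10],[[0,0,0],[9,0,0],10],[[0,0,0],[9,0,0],10]], squeeze=110)

```text
time_s: 11.8
position: [0.5765, -0.0072, 0.0649]
ee_rot: [0.577, -0.408, 0.408, -0.577]
ft_force: [-2.2, 5.2, 0.3]
opening: 0.0201
```

```bash
python3 -c "
from h import *
f=env.grab_frame('scene')[:,:,::-1]
rel([(.5718,-.004,.0645,-70.4)])
crop(f,285,210,60,75,10,'s9.png')
"
```

```text
t 11.85 p [ 0.5765 -0.0073  0.0649] jaw -70.54 tilt [ 0. -0. -1.] F [-2.8  4.8  0.4] op 0.0203
turn [-0.  -0.1  0. ] shift [-4.7  0.4 -3.4]
```

View pics/s9.png

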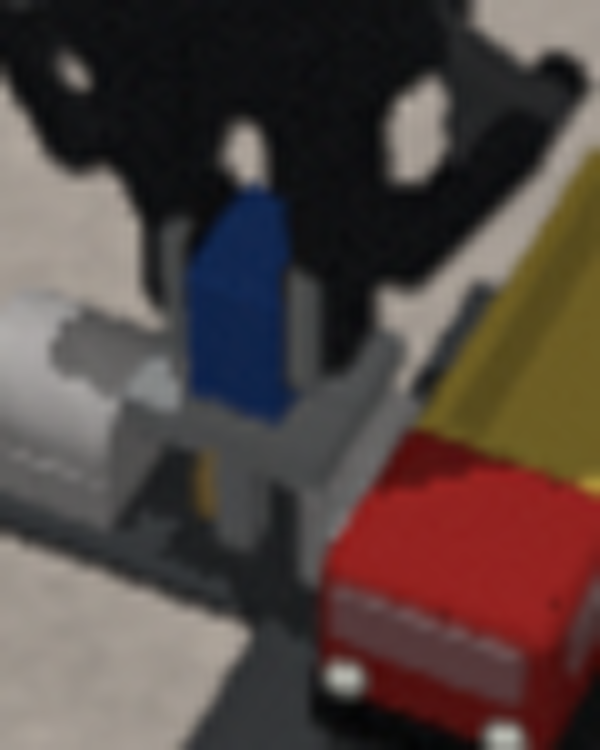

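Call:
move_arm(targets=[[[0,0,0],[2,0,0],10],[[0,0,0],[4,0,0],10],[[0,0,0],[6,0,0],10],[[0,0,0],[8,0,0],10],[[0,0,0],[10,0,0],10],[[0,0,0],[12,0,0],10],[[0,0,0],[13,0,0],10],[[0,0,0],[14,0,0],10],[[0,0,0],[14,0,0],10],[[0,0,0],[14,0,0],10]])

```text
time_s: 12.85
position: [0.581, -0.0195, 0.0648]
ee_rot: [-0.577, 0.409, -0.408, 0.578]
ft_force: [-2.7, 5.5, 0.9]
opening: 0.0207
```

```bash
python3 -c "
from h import *
f=env.grab_frame('scene')[:,:,::-1]
rel([(.5718,-.004,.0645,-70.4)])
crop(f,275,210,80,75,8,'s10.png')
"
```

```text
t 12.9 p [ 0.5809 -0.0194  0.0647] jaw -70.51 tilt [-0.001  0.001 -1.   ] F [-2.2  6.2 -0. ] op 0.0201
turn [ 0.  -0.1 -0.1] shift [-17.6   0.2  -3.4]
```

View pics/s10.png

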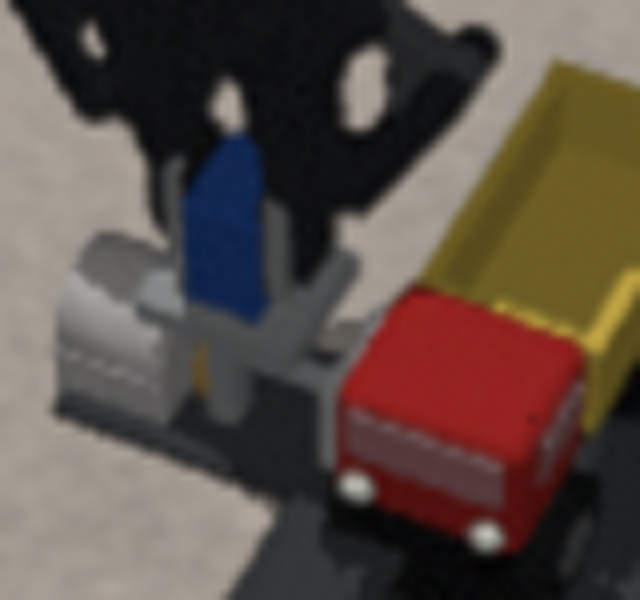

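Call:
move_arm(targets=[[[0,0,0],[0,0,0],10],[[0,0,0],[0,0,0],10],[[0,0,0],[-3,0,0],10],[[0,0,0],[-6,0,0],10],[[0,0,0],[-9,0,0],10],[[0,0,0],[-12,0,0],10],[[0,0,0],[-15,0,0],10],[[0,0,0],[-17,0,0],10],[[0,0,0],[-18,0,0],10],[[0,0,0],[-18,0,0],10]])

```text
time_s: 13.9
position: [0.5752, -0.0034, 0.0649]
ee_rot: [-0.577, 0.408, -0.408, 0.577]
ft_force: [-0.3, -1.0, -2.1]
opening: 0.0201
```

```bash
python3 -c "
from h import *
f=env.grab_frame('scene')[:,:,::-1]
rel([(.465,-.3607,.18,-69.03)])
crop(f,275,210,80,75,8,'s11.png')
"
```

```text
t 13.95 p [ 0.5752 -0.0033  0.0649] jaw -70.54 tilt [-0.  0. -1.] F [ 0.3 -0.5 -0.9] op 0.0204
turn [-0.  -1.5 -0. ] shift [ 300.3 -115.2 -223. ]
```

View pics/s11.png

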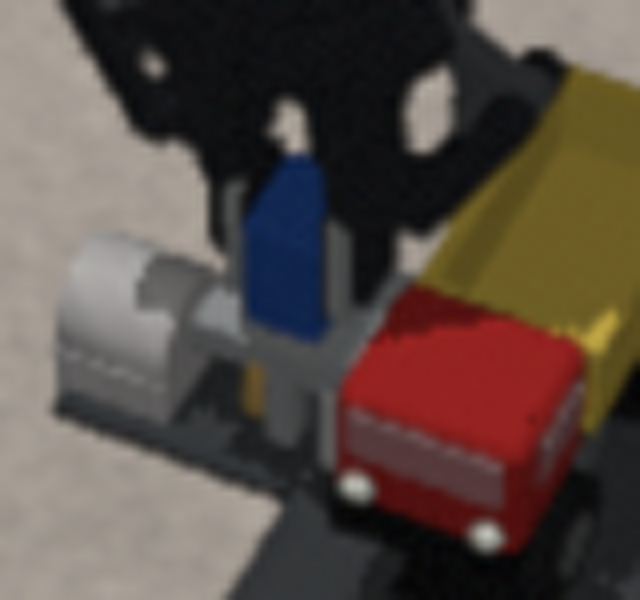

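Call:
move_arm(targets=[[[0,0,0],[0,-6,0],10],[[0,0,0],[0,-14,0],10],[[0,0,0],[0,-24,0],10],[[0,0,0],[0,-36,0],10],[[0,0,0],[0,-50,0],10],[[0,0,0],[0,-65,0],10],[[0,0,0],[0,-80,0],10],[[0,0,0],[0,-95,0],10],[[0,0,0],[0,-98,0],10],[[0,0,0],[0,-98,0],10]])

```text
time_s: 14.95
position: [0.5755, -0.0032, 0.1636]
ee_rot: [-0.577, 0.408, -0.408, 0.578]
ft_force: [-0.3, 0.9, -1.5]
opening: 0.0203
```

```bash
python3 -c "
from h import *
f=env.grab_frame('scene')[:,:,::-1]
rel([(.465,-.3607,.16,-69.03)])
crop(f,260,150,110,130,6,'s12.png')
"
```

```text
t 15.0 p [ 0.575  -0.0031  0.1629] jaw -70.53 tilt [-0.  0. -1.] F [ 0.1 -0.  -1.4] op 0.0205
turn [ 0.  -1.5 -0. ] shift [ 300.4    2.7 -222.9]
```

View pics/s12.png

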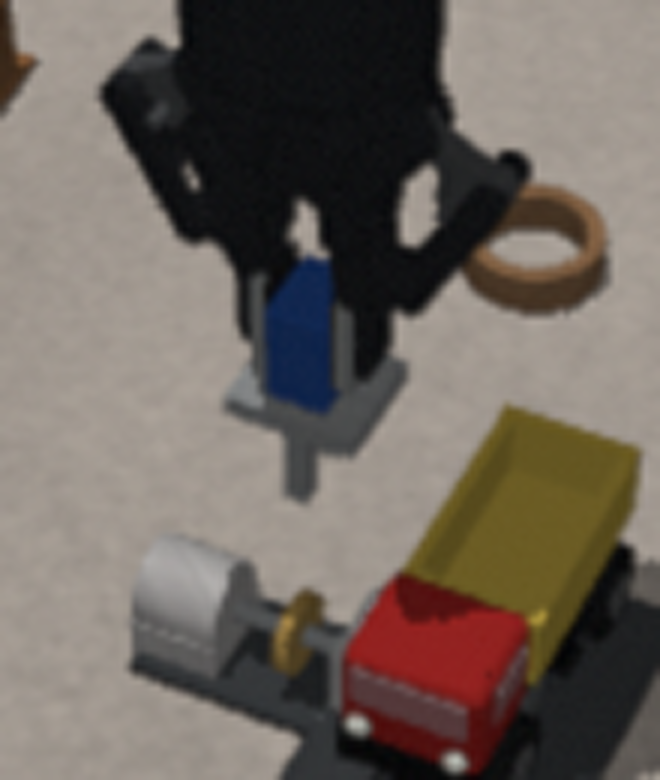

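Call:
move_arm(targets=[[[0,0,0],[36,0,-27],10],[[0,0,0],[74,0,-55],10],[[0,0,0],[112,0,-83],10],[[0,0,0],[150,0,-111],10],[[0,-0.5,0],[188,0,-139],10],[[0,-1,0],[226,0,-168],10],[[0,-1.5,0],[264,0,-196],10],[[0,-1.5,0],[300,2,-223],10],[[0,-1.5,0],[300,2,-223],10],[[0,-1.5,0],[300,2,-223],10]])

```text
time_s: 16.0
position: [0.4634, -0.3612, 0.1599]
ee_rot: [0.582, -0.402, 0.401, -0.582]
ft_force: [1.3, 0.3, -1.7]
opening: 0.0204
```

```bash
python3 -c "
from h import *
f=env.grab_frame('scene')[:,:,::-1]
rel([(.465,-.3607,.061,-69.03)])
crop(f,200,50,90,130,5,'s13.png')
"
```

```text
t 16.05 p [ 0.4645 -0.3596  0.1598] jaw -69.05 tilt [-0.001  0.002 -1.   ] F [ 0.1  0.6 -1. ] op 0.0205
turn [ 0.  -0.  -0.1] shift [ 1.4 98.8  0.2]
```

View pics/s13.png

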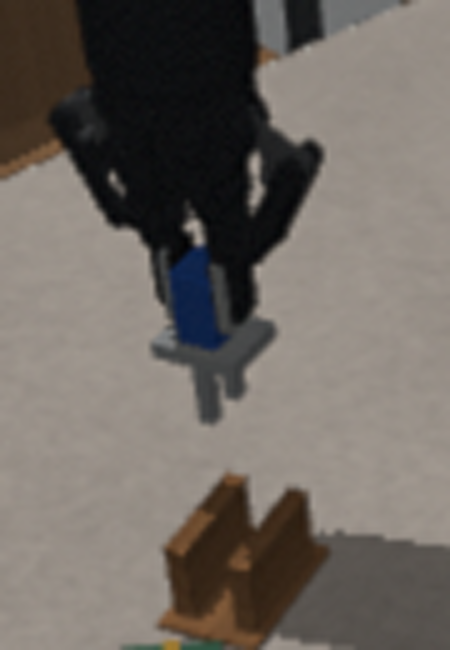

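Aligned with the rest; lowering the key to its grasp height in two stages.

Call:
move_arm(targets=[[[0,0,0],[1,10,0],10],[[0,0,0],[1,25,0],10],[[0,0,0],[1,40,0],10],[[0,0,0],[1,55,0],10],[[0,0,0],[1,68,0],10],[[0,0,0],[1,78,0],10],[[0,0,0],[1,86,0],10],[[0,0,0],[1,92,0],10],[[0,0,0],[1,96,0],10],[[0,0,0],[1,98,0],10]])

```text
time_s: 17.05
position: [0.4647, -0.3605, 0.0617]
ee_rot: [-0.582, 0.402, -0.4, 0.583]
ft_force: [-0.2, 0.4, -1.3]
opening: 0.0206
```

```bash
python3 -c "
from h import *
f=env.grab_frame('scene')[:,:,::-1]
rel([(.465,-.3607,.061,-69.03)])
crop(f,200,80,90,130,5,'s14.png')
"
```

```text
t 17.1 p [ 0.4647 -0.3605  0.0618] jaw -69.06 tilt [-0.001  0.002 -1.   ] F [-0.1  1.2 -1.2] op 0.0206
turn [ 0.  -0.  -0.1] shift [0.3 0.8 0.2]
```

View pics/s14.png

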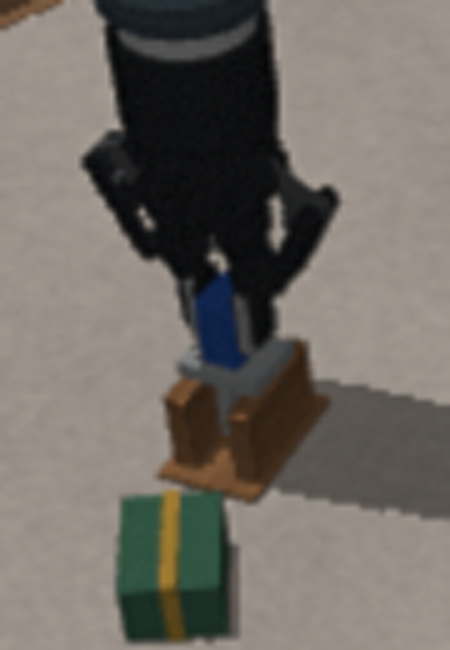

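Seat it 0.5 mm further, then open slowly.

Call:
move_arm(targets=[[[0,0,0],[0,0.5,0],10],[[0,0,0],[0,1,0],10],[[0,0,0],[0,1,0],20],[[0,0,0],[0,1,0],24],[[0,0,0],[0,1,0],30],[[0,0,0],[0,1,0],40],[[0,0,0],[0,1,0],55],[[0,0,0],[0,1,0],70],[[0,0,0],[0,0,0],85],[[0,0,0],[0,-3,0],85]], squeeze=60)

```text
time_s: 18.1
position: [0.4646, -0.3604, 0.0647]
ee_rot: [-0.582, 0.402, -0.4, 0.583]
ft_force: [0.0, 0.6, -0.1]
opening: 0.0851
```

```bash
python3 -c "
from h import *
f=env.grab_frame('scene')[:,:,::-1]
rel([(.465,-.3607,.2,-69.03),(.60,-.05,.22,-70)])
crop(f,200,80,90,130,5,'s15.png')
"
```

```text
t 18.15 p [ 0.4649 -0.3607  0.0653] jaw -69.06 tilt [-0.001  0.002 -1.   ] F [-0.5 -0.4  0.6] op 0.0851
turn [ 0.  -0.  -0.1] shift [-2.000e-01 -1.347e+02  1.000e-01]
turn [ 0.   0.9 -0.1] shift [-242.2 -154.3  237.2]
```

View pics/s15.png

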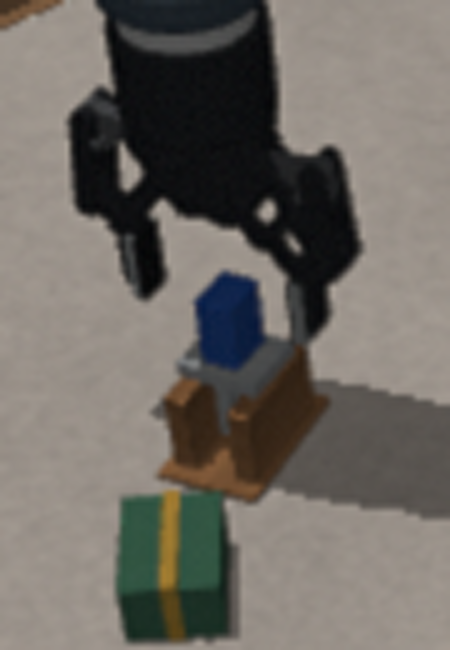

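Call:
move_arm(targets=[[[0,0,0],[0,-10,0],85],[[0,0,0],[0,-25,0],85],[[0,0,0],[0,-45,0],85],[[0,0,0],[0,-65,0],85],[[0,0,0],[0,-85,0],85],[[0,0,0],[0,-105,0],85],[[0,0,0],[0,-125,0],85],[[0,0,0],[0,-140,0],85],[[0,0,0],[0,-150,0],85],[[0,0,0],[0,-150,0],85]])

```text
time_s: 19.15
position: [0.4656, -0.3615, 0.2169]
ee_rot: [-0.582, 0.4, -0.401, 0.583]
ft_force: [-0.4, -0.2, -1.0]
opening: 0.0851
```

```bash
python3 -c "
from h import *
rel([(.5513,.0545,.2,-70.4)])
for n in C:
    f=env.grab_frame(n)[:,:,::-1];cv2.imwrite('pics/'+n+'16.png',f)
    (crop(f,265,195,110,100,7,'t16.png') if n=='top' else crop(f,200,100,200,200,4,'s16.png'))"
```

```text
t 19.15 p [ 0.4656 -0.3615  0.2169] jaw -69.06 tilt [ 0.001  0.    -1.   ] F [-0.4 -0.2 -1. ] op 0.0851
turn [-0.1  1.3  0. ] shift [-357.9   17.1  228.6]
```

View pics/t16.png

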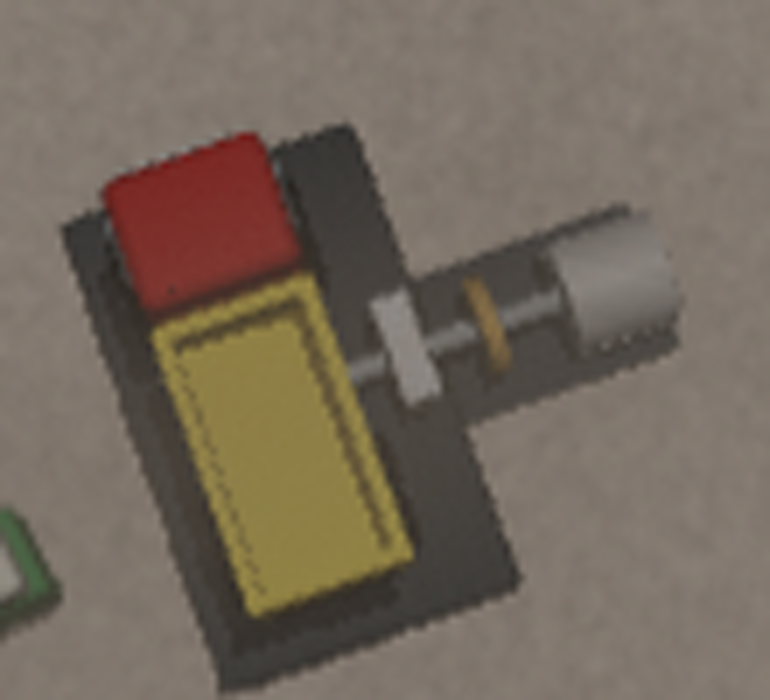

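View pics/s16.png

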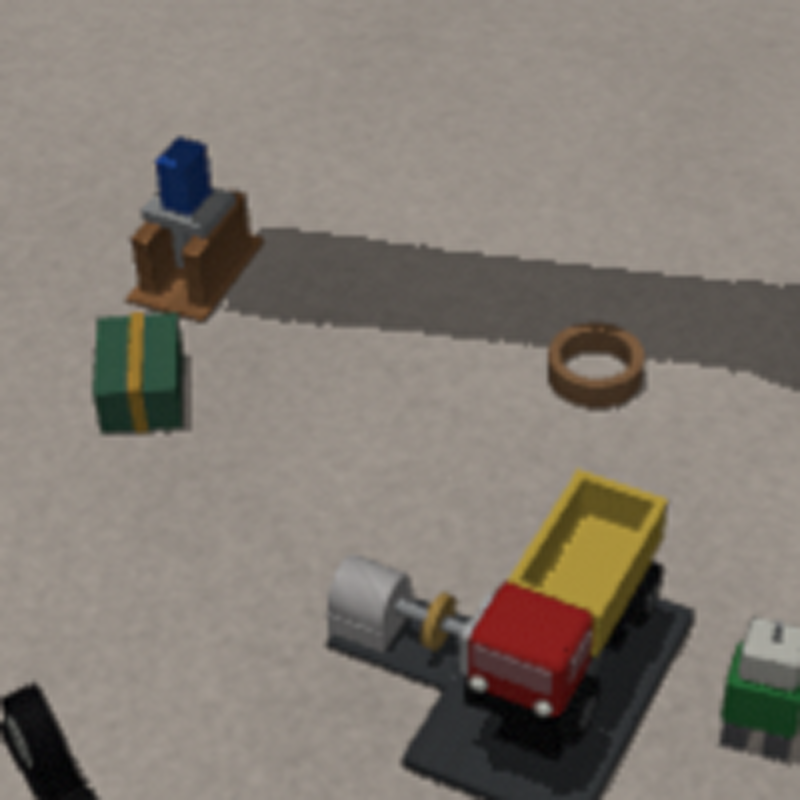

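```bash
python3 - <<'E'
from h import *
uv=un([(152,325),(318,272),(413,555),(255,617)],265,195,7)
T=[(22,25,101),(22,-25,101),(-66,-25,101),(-66,25,101)]
r=least_squares(lambda q:(proj("top",W(q,T))-uv).ravel(),[.55,.05,.34],x_scale=[.01,.01,.1]);print(r.x,np.degrees(r.x[2]),r.fun.round(1))
us=un([(580,470),(667,500)],200,100,4)
T=[(-66,-25,101),(-66,25,101)]
r=least_squares(lambda q:(proj("scene",W([*q,.342],T))-us).ravel(),[.55,.05],x_scale=[.01,.01]);print(r.x,r.fun.round(1))
rel([(r.x[0],r.x[1],.2,-70.4)])
fg=un([(15,570)],265,195,7)
print("fig",onz("top",[(261,277)],.07))
E
```

```text
[0.55147729 0.0533092  0.33056897] 18.940207025411745 [ 0.2  0.4 -0.2 -0.1  0.5  0.2 -0.5 -0.4]
[0.55188299 0.05841353] [-0.5 -0.1  0.4  0.1]
t 19.25 p [ 0.4649 -0.3606  0.215 ] jaw -69.05 tilt [-0.001  0.002 -1.   ] F [ 0.2 -0.   0. ] op 0.0852
turn [ 0.   1.3 -0.1] shift [-360.2   15.7  231.1]
fig [[0.49425472 0.13950583 0.07      ]]
```

Call:
move_arm(targets=[[[0,0,0],[-35,0,22],85],[[0,0,0],[-74,0,47],85],[[0,0,0],[-113,0,72],85],[[0,0.5,0],[-152,0,97],85],[[0,1,0],[-191,0,122],85],[[0,1.6,0],[-230,0,147],85],[[0,1.6,0],[-269,0,172],85],[[0,1.6,0],[-308,0,197],85],[[0,1.6,0],[-340,8,218],85],[[0,1.6,0],[-358,16,230],85]])

```text
time_s: 20.25
position: [0.5515, 0.06, 0.1984]
ee_rot: [-0.578, 0.409, -0.406, 0.578]
ft_force: [-0.5, -0.3, -0.6]
opening: 0.085
```

Call:
move_arm(targets=[[[0,0,0],[0,0,0],85],[[0,0,0],[0,0,0],85],[[0,0,0],[0,0,0],85],[[0,0,0],[0,0,0],85],[[0,0,0],[0,0,0],85],[[0,0,0],[0,0,0],85],[[0,0,0],[0,0,0],85],[[0,0,0],[0,0,0],85],[[0,0,0],[0,0,0],85],[[0,0,0],[0,0,0],85]])

```text
time_s: 21.25
position: [0.5515, 0.0601, 0.1984]
ee_rot: [-0.578, 0.409, -0.406, 0.578]
ft_force: [-0.3, -1.0, -0.1]
opening: 0.0851
```

```bash
python3 -c "
from h import *
rel([(.5515,.056,.068,-70.7)])
f=env.grab_frame('scene')[:,:,::-1];crop(f,260,120,130,180,4,'s17.png')"
```

```text
t 21.25 p [0.5515 0.0601 0.1984] jaw -70.39 tilt [-0.003  0.003 -1.   ] F [-0.3 -1.  -0.1] op 0.0851
turn [ 0.1  0.3 -0.2] shift [  4.3 130.3  -1.2]
```

View pics/s17.png

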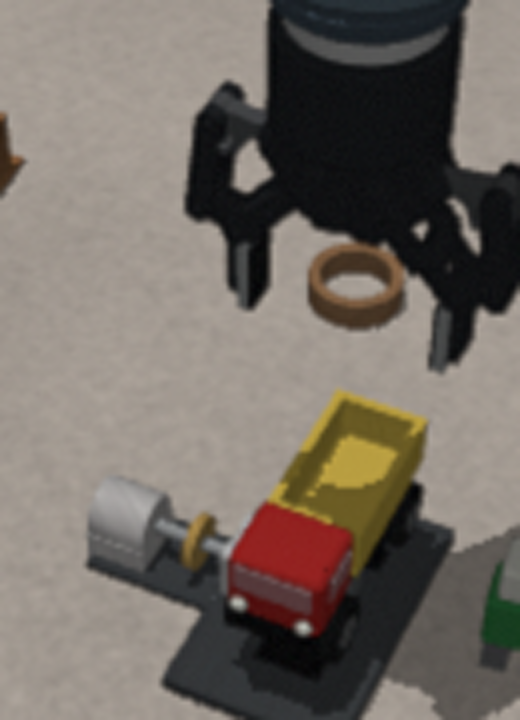

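Call:
move_arm(targets=[[[0,0,0],[2,12,-0.5],85],[[0.1,0.3,-0.2],[4,27,-1],85],[[0.1,0.3,-0.2],[4,43,-1],85],[[0.1,0.3,-0.2],[4,59,-1],85],[[0.1,0.3,-0.2],[4,75,-1],85],[[0.1,0.3,-0.2],[4,91,-1],85],[[0.1,0.3,-0.2],[4,106,-1],85],[[0.1,0.3,-0.2],[4,118,-1],85],[[0.1,0.3,-0.2],[4,126,-1],85],[[0.1,0.3,-0.2],[4,130,-1],85]])

```text
time_s: 22.3
position: [0.5514, 0.0562, 0.0676]
ee_rot: [0.577, -0.409, 0.409, -0.577]
ft_force: [0.2, 0.1, 0.3]
opening: 0.0851
```

```bash
python3 -c "
from h import *
f=env.grab_frame('scene')[:,:,::-1];crop(f,260,150,130,150,5,'s18.png')
rel([(.5515,.056,.068,-70.7)])"
```

```text
t 22.35 p [0.5512 0.0562 0.0674] jaw -70.69 tilt [-0.001 -0.    -1.   ] F [-0.1 -0.6 -1.1] op 0.085
turn [ 0.  0. -0.] shift [ 0.3 -0.6  0.2]
```

View pics/s18.png

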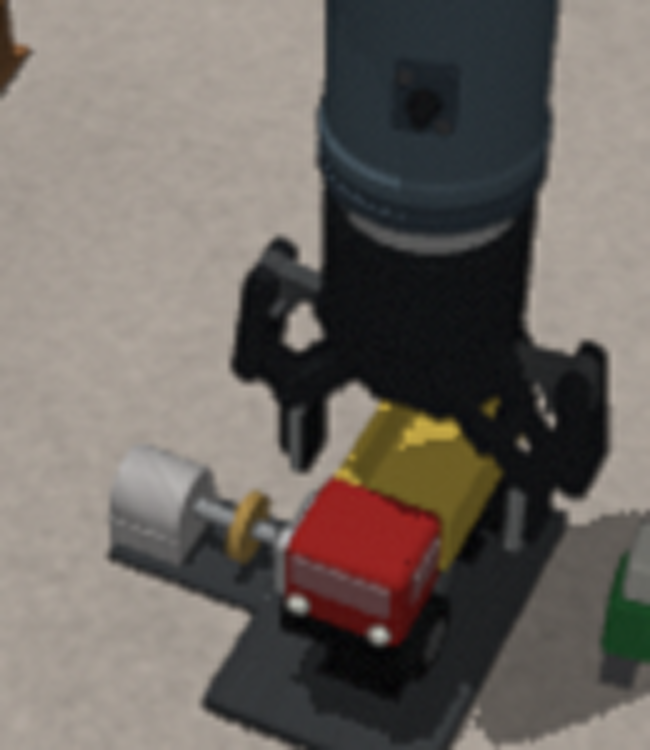

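Call:
move_arm(targets=[[[0,0,0],[0,0,0],78],[[0,0,0],[0,0,0],72],[[0,0,0],[0,0,0],66],[[0,0,0],[0,0,0],60],[[0,0,0],[0,0,0],56],[[0,0,0],[0,0,0],52],[[0,0,0],[0,0,0],48],[[0,0,0],[0,0,0],42],[[0,0,0],[0,0,0],40],[[0,0,0],[0,0,0],40]], squeeze=50)

```text
time_s: 23.35
position: [0.5513, 0.0562, 0.0675]
ee_rot: [0.577, -0.409, 0.409, -0.577]
ft_force: [0.4, 0.2, 1.4]
opening: 0.0495
```

```bash
python3 -c "
from h import *
f=env.grab_frame('scene')[:,:,::-1];crop(f,260,150,130,150,5,'s19.png')
rel([(.5515,.056,.068,-70.7)])"
```

```text
t 23.4 p [0.5513 0.0563 0.0675] jaw -70.68 tilt [-0.001 -0.    -1.   ] F [-0.2 -0.2  1.6] op 0.0489
turn [ 0.  0. -0.] shift [ 0.4 -0.5  0.1]
```

View pics/s19.png

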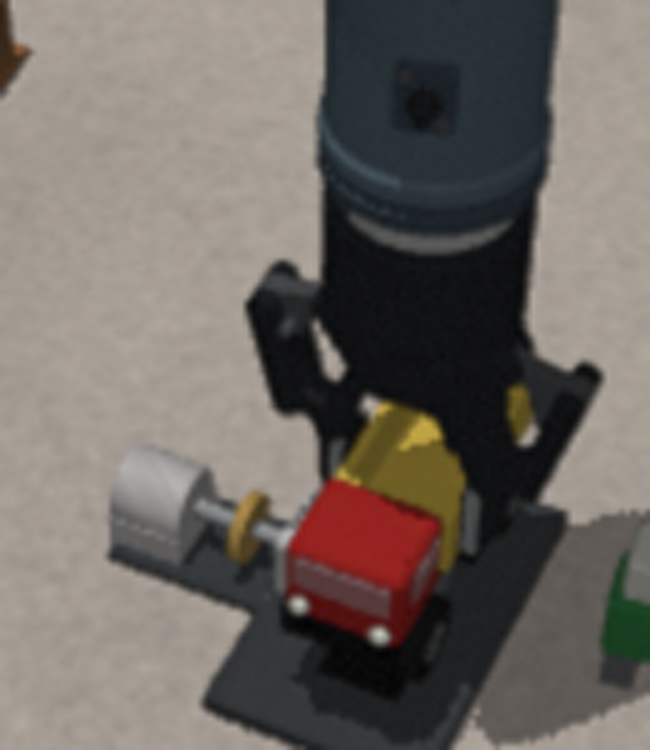

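Call:
move_arm(targets=[[[0,0,0],[0,-5,0],40],[[0,0,0],[0,-13,0],40],[[0,0,0],[0,-24,0],40],[[0,0,0],[0,-38,0],40],[[0,0,0],[0,-54,0],40],[[0,0,0],[0,-72,0],40],[[0,0,0],[0,-90,0],40],[[0,0,0],[0,-105,0],40],[[0,0,0],[0,-112,0],40],[[0,0,0],[0,-115,0],40]], squeeze=60)

```text
time_s: 24.4
position: [0.5517, 0.0564, 0.1835]
ee_rot: [-0.577, 0.409, -0.409, 0.577]
ft_force: [-0.1, -0.4, -2.7]
opening: 0.0494
```

```bash
python3 -c "
from h import *
f=env.grab_frame('scene')[:,:,::-1];crop(f,250,100,160,190,4,'s20.png')
rel([(.51,.37,.183,-90),(.51,.37,.183,-80)])"
```

```text
t 24.45 p [0.5516 0.0564 0.1833] jaw -70.68 tilt [ 0.  0. -1.] F [ 0.   0.2 -2.7] op 0.0491
turn [-0.  19.3 -0. ] shift [-3.097e+02  3.000e-01  6.450e+01]
turn [-0.   9.3 -0. ] shift [-3.097e+02  3.000e-01  6.450e+01]
```

View pics/s20.png

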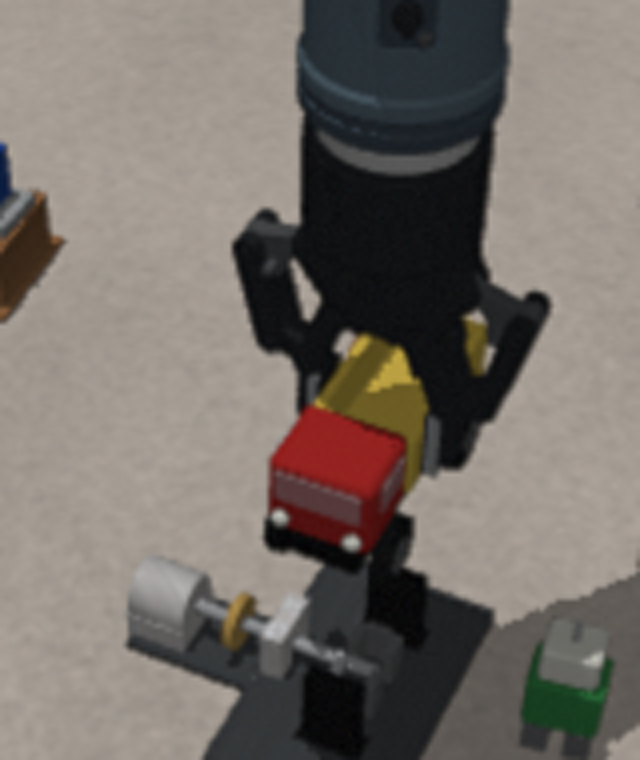

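Call:
move_arm(targets=[[[0,2,0],[-25,0,5],40],[[0,4,0],[-60,0,12],40],[[0,6.5,0],[-98,0,20],40],[[0,9,0],[-136,0,28],40],[[0,11.5,0],[-174,0,36],40],[[0,14,0],[-212,0,44],40],[[0,16.5,0],[-250,0,52],40],[[0,19.3,0],[-282,0,59],40],[[0,19.3,0],[-302,0,63],40],[[0,19.3,0],[-310,0,64],40]])

```text
time_s: 25.45
position: [0.5078, 0.3729, 0.182]
ee_rot: [0.502, -0.499, 0.499, -0.501]
ft_force: [-0.3, 0.5, -3.4]
opening: 0.0495
```

```bash
python3 -c "
from h import *
for n in C:
    f=env.grab_frame(n)[:,:,::-1]
    crop(f,340,150,300,300,2.5,'s21.png') if n=='scene' else crop(f,60,150,250,250,2.5,'t21.png')
print(env.read_state()['qpos'])
rel([(.51,.37,.0385,-90)])"
```

```text
[-1.21525384  0.67368648  0.7695959   1.67050558 -0.53407636  1.020724
 -1.83533235]
t 25.55 p [0.5086 0.3706 0.1824] jaw -89.87 tilt [-0.001 -0.001 -1.   ] F [ 0.2 -1.  -2.8] op 0.0492
turn [0.  0.1 0. ] shift [  0.5 143.9   1.5]
```

View pics/s21.png

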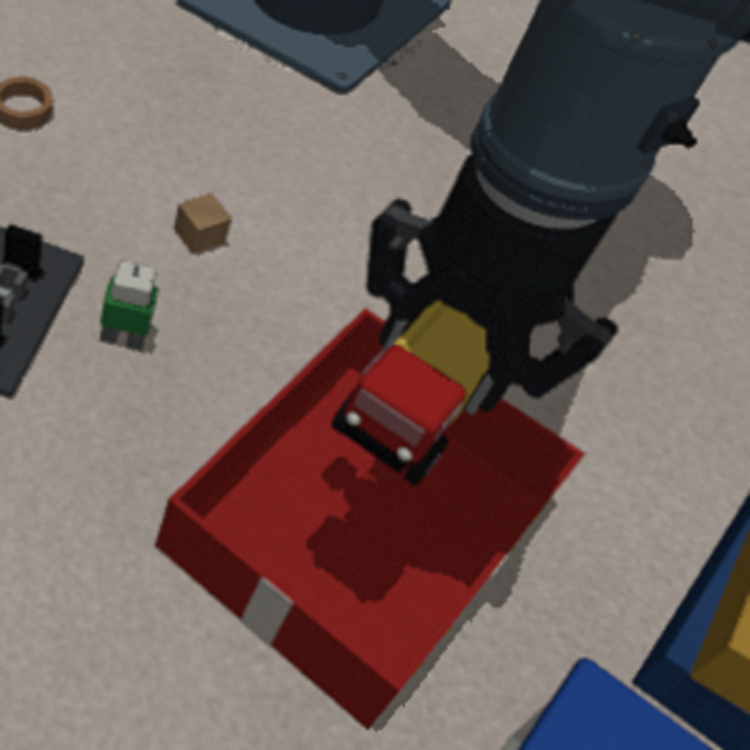

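View pics/t21.png

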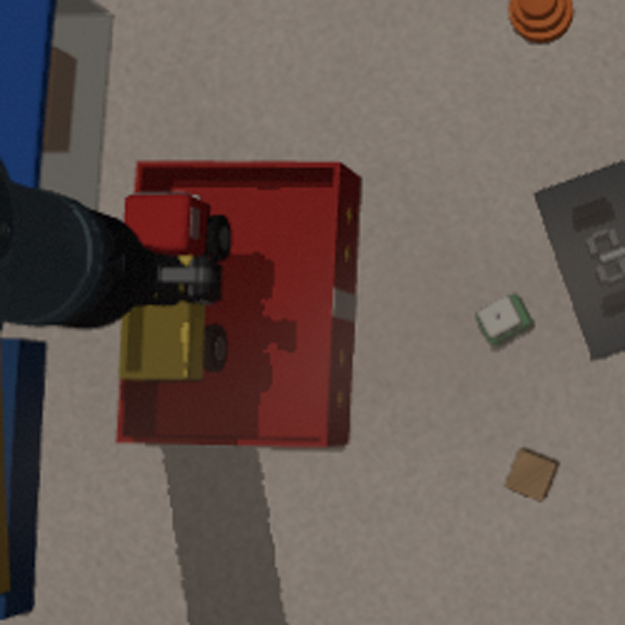

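Call:
move_arm(targets=[[[0,0,0],[0,10,0],40],[[0,0,0],[0,24,0],40],[[0,0,0],[0,40,0],40],[[0,0,0],[0,56,0],40],[[0,0,0],[0,72,0],40],[[0,0,0],[0,88,0],40],[[0,0,0],[0,103,0],40],[[0,0,0],[0,117,0],40],[[0,0,0],[0,127,0],40],[[0,0,0],[0,133,0],40]])

```text
time_s: 26.55
position: [0.5082, 0.3704, 0.0483]
ee_rot: [0.501, -0.499, 0.499, -0.5]
ft_force: [-0.2, -0.2, -2.7]
opening: 0.0492
```

```bash
python3 -c "
from h import *
f=env.grab_frame('scene')[:,:,::-1];crop(f,400,220,200,220,3,'s22.png')
rel([(.51,.37,.0375,-90)])"
```

```text
t 26.6 p [0.508  0.3702 0.0479] jaw -89.87 tilt [-0.002 -0.002 -1.   ] F [-0.4 -0.8 -3.5] op 0.0492
turn [0.1 0.1 0.1] shift [ 0.2 10.4  2. ]
```

View pics/s22.png

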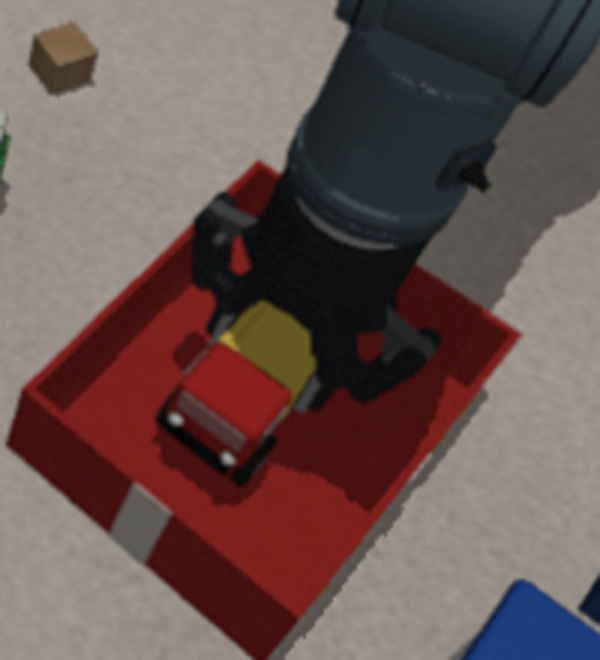

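Call:
move_arm(targets=[[[0,0,0],[0,1,0],40],[[0,0,0],[0,2,0],40],[[0,0,0],[0,3,0],40],[[0,0,0],[0,4,0],40],[[0,0,0],[0,5,0],40],[[0,0,0],[0,6,0],40],[[0,0,0],[0,7,0],40],[[0,0,0],[0,8,0],40],[[0,0,0],[0,9,0],40],[[0,0,0],[0,9.5,0],40]])

```text
time_s: 27.6
position: [0.5079, 0.3702, 0.0382]
ee_rot: [0.502, -0.499, 0.499, -0.5]
ft_force: [-0.1, 0.5, -2.0]
opening: 0.0494
```

```bash
python3 -c "
from h import *
rel([(.51,.37,.0375,-90)])"
```

```text
t 27.6 p [0.5079 0.3702 0.0382] jaw -89.87 tilt [-0.002 -0.002 -1.   ] F [-0.1  0.5 -2. ] op 0.0494
turn [0.1 0.1 0.1] shift [0.2 0.7 2.1]
```

Not quite down yet (still carrying most of the weight); a few more tenths.

Call:
move_arm(targets=[[[0,0,0],[0,0.3,0],40],[[0,0,0],[0,0.6,0],40],[[0,0,0],[0,0.9,0],40],[[0,0,0],[0,1.2,0],40],[[0,0,0],[0,1.5,0],40],[[0,0,0],[0,1.5,0],40],[[0,0,0],[0,1.5,0],40],[[0,0,0],[0,1.5,0],40],[[0,0,0],[0,1.5,0],40],[[0,0,0],[0,1.5,0],40]])

```text
time_s: 28.6
position: [0.5079, 0.3701, 0.0379]
ee_rot: [0.501, -0.5, 0.499, -0.5]
ft_force: [-4.3, -1.3, 11.1]
opening: 0.0492
```

```bash
python3 -c "
from h import *
rel([(.51,.37,.0375,-90)])"
```

```text
t 28.6 p [0.5079 0.3701 0.0379] jaw -89.88 tilt [-0.002 -0.001 -1.   ] F [-4.3 -1.3 11.1] op 0.0492
turn [0.1 0.1 0.1] shift [0.1 0.4 2.1]
```

Call:
move_arm(targets=[[[0,0,0],[0,0.2,0],40],[[0,0,0],[0,0.2,0],50],[[0,0,0],[0,0.2,0],53],[[0,0,0],[0,0.2,0],58],[[0,0,0],[0,0.2,0],64],[[0,0,0],[0,0,0],72],[[0,0,0],[0,0,0],80],[[0,0,0],[0,0,0],80],[[0,0,0],[0,-4,0],80],[[0,0,0],[0,-10,0],80]])

```text
time_s: 29.6
position: [0.5078, 0.37, 0.048]
ee_rot: [0.502, -0.5, 0.499, -0.499]
ft_force: [0.8, -0.6, 0.2]
opening: 0.0799
```

```bash
python3 -c "
from h import *
f=env.grab_frame('scene')[:,:,::-1];crop(f,400,220,200,220,3,'s23.png')
rel([(.51,.37,.0375,-90)])"
```

```text
t 29.65 p [0.5086 0.3704 0.0493] jaw -89.88 tilt [-0.001 -0.    -1.   ] F [0.9 0.9 1.1] op 0.0801
turn [0.1 0.1 0. ] shift [ 0.4 11.8  1.4]
```

View pics/s23.png

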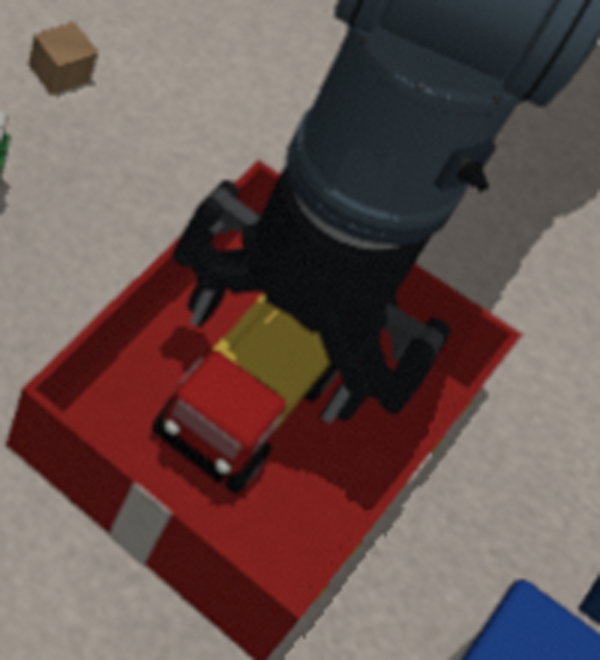

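Released cleanly. Raise the arm clear.

Call:
move_arm(targets=[[[0,0,0],[0,-10,0],80],[[0,0,0],[0,-25,0],80],[[0,0,0],[0,-45,0],80],[[0,0,0],[0,-65,0],80],[[0,0,0],[0,-90,0],80],[[0,0,0],[0,-115,0],80],[[0,0,0],[0,-140,0],80],[[0,0,0],[0,-160,0],80],[[0,0,0],[0,-175,0],80],[[0,0,0],[0,-180,0],80]])

```text
time_s: 30.65
position: [0.5097, 0.3708, 0.2316]
ee_rot: [-0.5, 0.5, -0.499, 0.501]
ft_force: [-0.4, -0.5, 0.2]
opening: 0.0797
```

```bash
python3 -c "
from h import *
for n in C:
    f=env.grab_frame(n)[:,:,::-1]
    cv2.imwrite('pics/'+n+'24.png',f)
rel([(.51,.37,.0375,-90)])"
```

```text
t 30.75 p [0.509  0.3707 0.2299] jaw -89.88 tilt [-0.001  0.    -1.   ] F [ 0.   0.2 -0.4] op 0.0802
turn [ 0.   0.1 -0. ] shift [  0.7 192.4   1.2]
```

View pics/scene24.png

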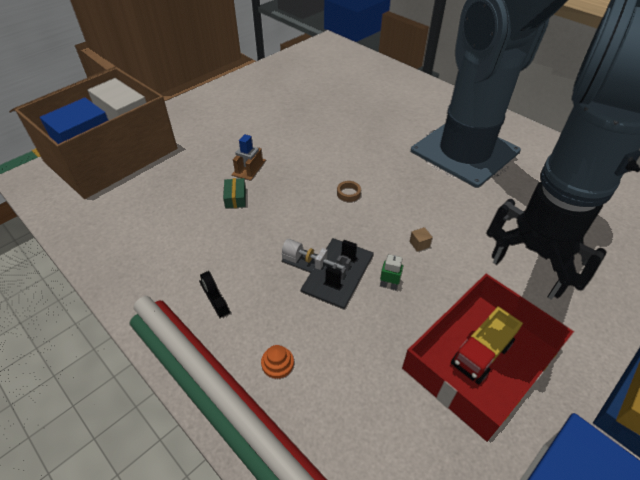

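View pics/top24.png

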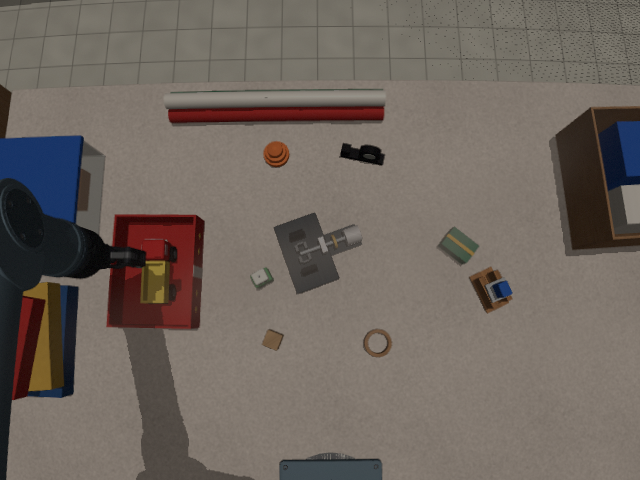

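The truck stands upright in the middle of the box and the key hangs on its rest. The collar has sprung back and the bystanders have not moved.

```bash
python3 -c "
from h import *
a,b=cv2.imread('pics/top0.png'),cv2.imread('pics/top24.png')
print('key roi diff',cv2.absdiff(a,b)[265:310,465:520].mean(),'bar',cv2.absdiff(a,b)[225:260,325:365].mean())
print(env.finish_job())"
```

```text
key roi diff 3.2864646464646463 bar 1.8297619047619047
the job is handed in; nothing more can be done
None
```

The job is done and handed in at about 31 s of the 67 s allowed; no verdict was reported.

**What I did**
1. I took the key from its rest, straddled the bar and pushed the collar away from the truck. The push force read about 5.5–6.5 N, and the truck popped up.
2. I let the bar spring back, hung the key back at the pose I had taken it from, and opened the gripper.
3. I gripped the truck by the bed sides, carried it over the figure and lowered it into the gift box while held. The force reading went from −2.7 N to +11 N as it touched the floor. I then released it and raised the arm clear.

**What the last checks showed**
- **Truck and key:** The final pictures show the truck upright near the middle of the box and the key hanging in the rest. The key area differs slightly from the first picture (mean 3.3 grey levels).
- **Bar and bystanders:** The collar is back where it was in the first picture (mean difference 1.8 grey levels). The bystanders look unmoved.
- **Robot:** It is clear of everything, with a contact force of about 0 N.

**What disagreed:** The two cameras gave positions for the dock and truck that differed by up to about 5 mm, and for the key's place over the bar by about 4 mm along the truck. I took values between them, lowered the fork in small steps and watched the force. The fork went over the bar without contact.

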